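# Close a filter holder: tighten four knobs crosswise in two passes

### The arm

A 7-joint arm with a two-finger parallel gripper is mounted at the origin on a cart in front of the work surface, level with it; the furniture and walls round the work are solid. World frame = base frame: x ahead of the robot, y to its left, z up, the work surface at z = 0. Lengths are in m, angles in degrees, forces in N, time in s.
With the tool pointing down it reaches from about 0.425 to 0.875 m from the base axis. Payload 4.7 kg.
Tool frame: the origin (TCP) lies at the very end of the fingers, on their centre line; the grasp point (between the pads) lies 19 mm behind it; z points along the fingers, y is the direction in which the jaws open and shut (so a half turn about z gives the same grasp; the last joint's range is limited). The gripper opens to 87 mm and grips with 3 to 60 N. Pads are 19 mm wide; open, the fingers measure 117 mm over their backs; the gripper's body (75 mm by 190 mm) begins 51 mm behind the grasp point.
Start: joints at [-62.275, 18.392, -4.016, 83.108, 1.295, 78.541, -3.26], TCP at [0.294, 0.58, 0.223] pointing down, gripper open.
Joint ranges: [-163.93, 163.93], [-17.29, 119.83], [-79.2, 71.16], [3.27, 140.29], [-89.18, 269.18], [5.43, 117.66], [-154.24, 154.24]. Speed limits (degrees/s): [147.25, 147.25, 180, 180, 180, 180, 180].

### API

Orientations are given as [roll, pitch, yaw] about the fixed x, y, z axes, in that order (R = Rz(yaw) Ry(pitch) Rx(roll)).
In Python, from cell import monitor, read_camera, camera_info, env, look_for gives the robot as it stands.
- The arm moves only by the tool servo_tool, never from a script. Its argument "commands" is one flat list of numbers, 6 for each row, row after row: the shift along the tool's x, y, z in mm, then the turn, a rotation vector about the tool's x, y, z in degrees. A call has 1 to 10 rows; each row shifts and turns the commanded pose from where the row before left it, along the tool's axes as they then stand; what a row does not reach is not made up. A row lasts 1/10 s, in which the tool goes at most 50 mm and 8.59 degrees, less where a joint would pass 70% of its speed; a pose out of reach is approached as far as the arm can. A call is refused whole if a number of a shift passes 50 or a number of a turn 8.59, either way. A call with a gripper value outside its range is refused whole. "jaw" is the finger opening in mm, from 0 to 87, set as the call begins (left out, the last holds). The fingers move at their own pace and stop on an object; "newtons" is the grip in N (left out, the last holds). Time passes only in rows, so rows that do not move let the fingers close. It gives the time, the measured TCP pose, the force and the opening at its end, in the units of the state.
- monitor.get_obs(): the state, without advancing time (a new reading comes with each control period).
- read_camera(name): name is "scene" or "top" or "wrist"; returns (picture, depth): 480x640x3 uint8, red, green, blue; 480x640 float32, m along the optical axis (not along the pixel's ray), 0 where there is no reading.
- camera_info(name): a dict with "camera_matrix" (3x3 intrinsics, pixels), "k1" (the pictures are not rectified: a ray, as slopes to the right and down, at radius r is drawn at 1 + k1 r^2 times it, then the intrinsics apply), "R" (3x3) and "t" (3): a world point X has camera coordinates R X + t; the wrist camera has in their place "T_tool_cam" (4x4, takes a point from camera to tool coordinates, whose origin is the TCP and whose axes are the flange's). Camera axes: x right, y down, z forward; pixel columns grow to the right and rows downward; lengths in m; the calibration is good to about 2 mm. A picture is of the moment at which its call begins: read the wrist's pose just before it. camera_info takes no time and is no camera call.
- env.sign_off(): hands the job in, once; it reports no verdict.
Trained networks look in the newest picture that a camera, given by its name, has taken for a name from the list of things; names that differ only in an ending like _2 or _b are one class to them, and where a whole thing is asked for, a point or a joint stands for the part that bears it (a point fixed in the world has none). Each returns a list of dicts, best first, with "conf" (0 to 1); they miss things now and then, are a little off and sometimes report something else, mostly with a low value. They report only what shows in the picture. A call takes as long as a camera call.
- look_for(camera, label): "box" ([left, top, width, height] in pixels, round what is visible of it).
The state is a dict: "time_s": time; "qpos": joint angles; "joint_velocities": joint speeds; "effort": joint torques, N m; "tool_pos": TCP position; "tool_rot": TCP orientation; "force": force on the tool from outside, world axes, zero at the start; "wrist_torque": the same for the moment, N m; "grip_width": finger opening in m.
Only numpy, scipy, OpenCV 4.12 (cv2) and the standard library are available. Lean on these libraries where they do the work, as an engineer would, in place of code of your own. Each camera call takes 0.05 s, during which the arm holds its last target.

### The job

Close the round filter holder by tightening its four knobs clockwise, crosswise in the order red, blue, yellow, green: go round once to bring each knob only snug on the cover, then once more in the same order to make each properly tight. Feel the turning resistance, do not overtighten any knob or cock the cover, leave the things around it where they stand, and let go.

Things in the scene. Friction and masses are not known exactly. Their poses are not given: they have to be found in the camera images.
- holder_center (a point): Centre of a round aluminium filter holder (170 mm across, fixed) with a black rubber gasket on top; the point lies level with the gasket's top, 30 mm above the bench, z up. Four T-shaped knobs stand on a bolt circle of 62 mm radius about it, neighbours 88 mm apart, so open the fingers no more than about 40 mm between them. The holder may stand at any yaw.
- cover: Round steel cover, 162 mm across, 10 mm thick, 0.5 kg, lying loose on the gasket, held sideways by four studs with 2 mm play; in its middle an inlet stub, 22 mm high over the cover, 28 mm across. Origin at the centre of its underside, z up. Tightening one knob hard while the others are slack cocks it (over 1 degree is too much).
- grip_red (a point): Grip point of the red knob, on the holder's +x side, on its turning axis, about 81 mm above the bench. Its upright bar is 44 mm long (this point's x), 10 mm thick (y), 31 mm high, from 19 mm below to 12 mm above the point; grip across the thickness from above. Tightens clockwise seen from above, sinking 4 mm per rad; stays where it is left. Starts slack by 0.03 to 0.7 rad, each differently.
- nut_red: The red knob's nut (does not turn), with knob and spring washer. Origin on the axis, 39 mm below the grip point. Its force on the cover: snug 6 to 20 N, tight 30 to 60 N (aim at 45), more is overtightened. Turning takes about 0.25 N m slack, plus 0.004 per N of that force, less 0.004 per N you press down. After touch the force grows about 100 N per rad. The bar gives on a torsion spring (2 N m per rad) and springs back when let go.
- grip_blue (a point): Grip point of the blue knob, diagonally opposite red, on the holder's -x side, on its turning axis, about 81 mm above the bench. Its upright bar is 44 mm long (this point's x), 10 mm thick (y), 31 mm high, from 19 mm below to 12 mm above the point; grip across the thickness from above. Tightens clockwise seen from above, sinking 4 mm per rad; stays where it is left. Starts slack by 0.03 to 0.7 rad, each differently.
- nut_blue: The blue knob's nut (does not turn), with knob and spring washer. Origin on the axis, 39 mm below the grip point. Its force on the cover: snug 6 to 20 N, tight 30 to 60 N (aim at 45), more is overtightened. Turning takes about 0.25 N m slack, plus 0.004 per N of that force, less 0.004 per N you press down. After touch the force grows about 100 N per rad. The bar gives on a torsion spring (2 N m per rad) and springs back when let go.
- grip_yellow (a point): Grip point of the yellow knob, on the holder's +y side, on its turning axis, about 81 mm above the bench. Its upright bar is 44 mm long (this point's x), 10 mm thick (y), 31 mm high, from 19 mm below to 12 mm above the point; grip across the thickness from above. Tightens clockwise seen from above, sinking 4 mm per rad; stays where it is left. Starts slack by 0.03 to 0.7 rad, each differently.
- nut_yellow: The yellow knob's nut (does not turn), with knob and spring washer. Origin on the axis, 39 mm below the grip point. Its force on the cover: snug 6 to 20 N, tight 30 to 60 N (aim at 45), more is overtightened. Turning takes about 0.25 N m slack, plus 0.004 per N of that force, less 0.004 per N you press down. After touch the force grows about 100 N per rad. The bar gives on a torsion spring (2 N m per rad) and springs back when let go.
- grip_green (a point): Grip point of the green knob, opposite yellow, on the holder's -y side, on its turning axis, about 81 mm above the bench. Its upright bar is 44 mm long (this point's x), 10 mm thick (y), 31 mm high, from 19 mm below to 12 mm above the point; grip across the thickness from above. Tightens clockwise seen from above, sinking 4 mm per rad; stays where it is left. Starts slack by 0.03 to 0.7 rad, each differently.
- nut_green: The green knob's nut (does not turn), with knob and spring washer. Origin on the axis, 39 mm below the grip point. Its force on the cover: snug 6 to 20 N, tight 30 to 60 N (aim at 45), more is overtightened. Turning takes about 0.25 N m slack, plus 0.004 per N of that force, less 0.004 per N you press down. After touch the force grows about 100 N per rad. The bar gives on a torsion spring (2 N m per rad) and springs back when let go.
- specimen_cup_1: Bystander: specimen cup with a red lid, 60 mm across, 66 mm high, loose. Origin under its centre.
- timer: Bystander: white bench timer, 66x64x18 mm, loose. Origin under its centre.
- oil_dropper: Bystander: small white dropper bottle with a red cap, 26 mm across, 66 mm high, loose. Origin under its centre.

How it is judged (in metres and radians):
On the way, in this order (a step that is already met when the one before it is completed fails the run):
1. pass 1: red knob snug (clamping force over 6 N) (contact force between nut_red and cover above 6 N), for 0.1 s.
2. pass 1: blue knob snug (clamping force over 6 N) (contact force between nut_blue and cover above 6 N), for 0.1 s.
3. pass 1: yellow knob snug (clamping force over 6 N) (contact force between nut_yellow and cover above 6 N), for 0.1 s.
4. pass 1: green knob snug (clamping force over 6 N) (contact force between nut_green and cover above 6 N), for 0.1 s.
5. pass 2: red knob tight (clamping force over 30 N) (contact force between nut_red and cover above 30 N), for 0.1 s.
6. pass 2: blue knob tight (clamping force over 30 N) (contact force between nut_blue and cover above 30 N), for 0.1 s.
7. pass 2: yellow knob tight (clamping force over 30 N) (contact force between nut_yellow and cover above 30 N), for 0.1 s.
8. pass 2: green knob tight (clamping force over 30 N) (contact force between nut_green and cover above 30 N), for 0.1 s.
At the end, for the whole second after the job is handed in: all four knobs press the cover with 30 to 60 N each, the cover is at rest and level within 0.015 rad (contact force between nut_red and cover between 30 and 60 N and contact force between nut_blue and cover between 30 and 60 N and contact force between nut_yellow and cover between 30 and 60 N and contact force between nut_green and cover between 30 and 60 N and angle between cover's own z axis and vertical below 0.015 rad and linear speed of cover below 0.02 m/s); the robot touches nothing.
It fails at once if a knob overtightened (clamping force over 70 N) (contact force between any of nut_red, nut_blue, nut_yellow, nut_green and cover above 70 N).
It fails at once if the cover cocked by more than 0.02 rad (angle between cover's own z axis and vertical above 0.02 rad).
It fails at once if a bystander pushed more than 30 mm (distance of any of specimen_cup_1, timer, oil_dropper from where it was at the start of the episode above 0.03 m).
It also fails if it takes over 72 s, if anything falls off the work surface, if the arm or the gripper's body presses on something with over 40 N, if the wrist force passes 120 N, or if a joint passes its speed limit or range.

## Working session

There is one attempt and no reset: what is moved stays moved. The work goes in short steps, Python scripts to look and compute and a tool call to move; the robot and the scene stay as the last step left them, time stands still between calls to the robot, and variables do not carry over. Pictures are saved under pics/ and viewed, and the job is handed in when it is done.

Besides the shell and the picture viewer there is one more tool, called after "Call:" as a command line: name --argument value ..., lists and objects as JSON in quotes. servo_tool: Moves the arm, as the interface text tells. Its arguments: {"type":"object","properties":{"commands":{"type":"array","items":{"type":"number"}},"jaw":{"type":"number"},"newtons":{"type":"number"}},"required":["commands"]}

```bash
ls; mkdir -p pics; python3 - <<'E'
from cell import monitor, read_camera, camera_info, env, look_for
import cv2
print(monitor.get_obs())
for n in ["scene","top","wrist"]:
    p,d=read_camera(n); cv2.imwrite(f"pics/{n}0.png",p[:,:,::-1]); 
    import numpy as np; np.save(f"pics/{n}0d.npy",d)
    print(n,camera_info(n))
print(monitor.get_obs()["time_s"])
E
```

```text
pics
{'time_s': 0.0, 'qpos': array([-62.27557217,  18.43975517,  -4.01421798,  83.17580011,
         1.29407185,  78.53931137,  -3.25979138]), 'joint_velocities': array([-0.13081144,  0.13694784, -0.00416732,  0.0048191 ,  0.03075216,
       -0.04138037,  0.10587788]), 'effort': array([ 1.45057429e-04, -4.91286707e+01, -4.03881194e-01, -3.12531745e+01,
       -6.38139085e-02,  4.37336485e-02,  1.76155627e-04]), 'tool_pos': array([0.29405268, 0.57906358, 0.22144556]), 'tool_rot': array([-1.79890318e+02,  5.22374334e-03,  1.53084124e+02]), 'force': array([-0.4012014 , -0.15922852, -0.32763713]), 'wrist_torque': array([ 0.04655605, -0.06318683, -0.04208338]), 'grip_width': 0.08710745270013036}
scene {'camera_matrix': array([[495.10598411,   0.        , 316.13064274],
       [  0.        , 495.10598411, 249.28670707],
       [  0.        ,   0.        ,   1.        ]]), 'k1': -0.14229507110638662, 'R': array([[ 0.83055598, -0.55662204,  0.01867276],
       [-0.32557318, -0.51245573, -0.7946013 ],
       [ 0.45186156,  0.65388151, -0.60684438]]), 't': array([-0.38382651,  0.38019308,  0.5
[... 286 characters left out ...]
018, -0.00157224, -0.1829542 ],
       [ 0.18295666, -0.01529737, -0.98300196]]), 't': array([0.23231201, 0.61027151, 0.90344192])}
wrist {'camera_matrix': array([[341.95869359,   0.        , 319.09133684],
       [  0.        , 341.95869359, 238.57184891],
       [  0.        ,   0.        ,   1.        ]]), 'k1': -0.024811907577496656, 'T_tool_cam': array([[-1.05745382e-03, -9.63189236e-01, -2.68822206e-01,
         7.38991468e-02],
       [ 9.99999126e-01, -8.05261958e-04, -1.04840017e-03,
        -7.51994445e-05],
       [ 7.93335462e-04, -2.68823080e-01,  9.63189245e-01,
        -1.61809732e-01],
       [ 0.00000000e+00,  0.00000000e+00,  0.00000000e+00,
         1.00000000e+00]])}
0.15
```

View pics/scene0.png

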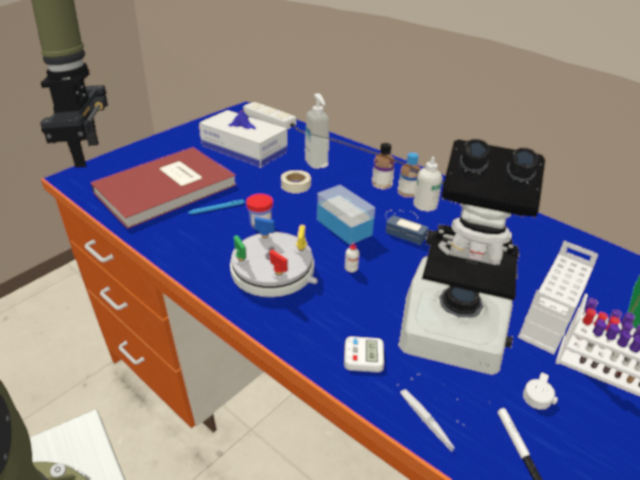

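View pics/top0.png

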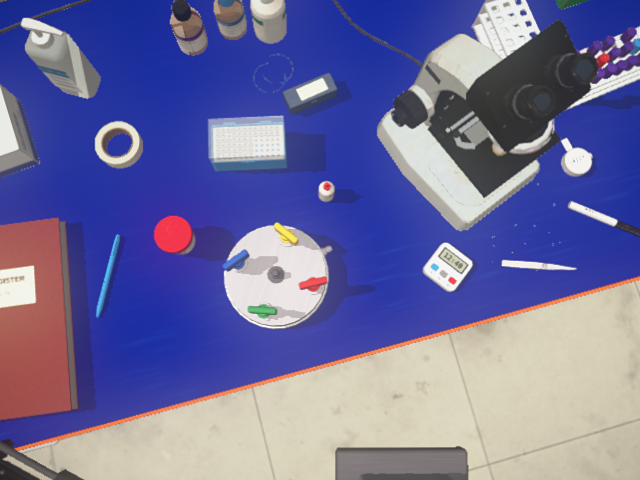

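View pics/wrist0.png

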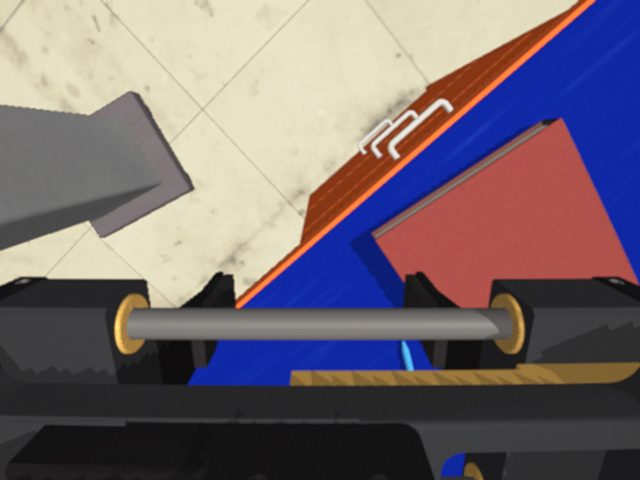

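Top view: holder at (276,274), with red (312,284), blue (236,259), yellow (285,234) and green (262,311). The cup is at (173,234), the dropper at (327,190) and the timer at (448,267). The scene view agrees. Next I measure with colour and depth from both cameras.

```bash
cat > h.py <<'E'
import numpy as np, cv2
from scipy.spatial.transform import Rotation as Rn
from cell import monitor, read_camera, camera_info, env, look_for
def pose(o):
    T=np.eye(4); T[:3,:3]=Rn.from_euler('xyz',o['tool_rot'],degrees=True).as_matrix(); T[:3,3]=o['tool_pos']; return T
def cam2world(ci,o=None):
    if 'R' in ci:
        T=np.eye(4); T[:3,:3]=ci['R'].T; T[:3,3]=-ci['R'].T@ci['t']; return T
    return pose(o)@ci['T_tool_cam']
def rays(ci,uv):
    K=ci['camera_matrix']; return cv2.undistortPoints(np.asarray(uv,float).reshape(-1,1,2),K,np.array([ci['k1'],0,0,0.])).reshape(-1,2)
def pts(ci,uv,z,T):
    s=rays(ci,uv); P=np.c_[s*z[:,None],z]; return P@T[:3,:3].T+T[:3,3]
def onplane(ci,uv,h,T):
    s=rays(ci,uv); D=np.c_[s,np.ones(len(s))]@T[:3,:3].T; o=T[:3,3]; k=(h-o[2])/D[:,2]; return o+D*k[:,None]
def proj(ci,X,T):
    Ti=np.linalg.inv(T); C=np.atleast_2d(X)@Ti[:3,:3].T+Ti[:3,3]; s=C[:,:2]/C[:,2:]; r2=(s**2).sum(1,keepdims=True)
    s=s*(1+ci['k1']*r2); K=ci['camera_matrix']; return s*[K[0,0],K[1,1]]+[K[0,2],K[1,2]]
HUE={'red':[(0,8),(172,180)],'yellow':[(20,35)],'green':[(45,80)],'blue':[(100,115)]}
def mask(img,c):
    h=cv2.cvtColor(img,cv2.COLOR_RGB2HSV); m=np.zeros(img.shape[:2],bool)
    for a,b in HUE[c]: m|=(h[...,0]>=a)&(h[...,0]<=b)
    return m&(h[...,1]>110)&(h[...,2]>60)
E
python3 - <<'E'
from h import *
for n in ['top','scene']:
    ci=camera_info(n);T=cam2world(ci)
    img=cv2.imread(f'pics/{n}0.png')[:,:,::-1].copy(); d=np.load(f'pics/{n}0d.npy')
    v,u=np.mgrid[:480,:640]; uv=np.c_[u.ravel(),v.ravel()]
    P=pts(ci,uv,d.ravel().astype(float),T).reshape(480,640,3)
    c0=(276,274) if n=='top' else (272,262)
    print(n,'stub',P[c0[1],c0[0]])
    near=(np.hypot(u-c0[0],v-c0[1])<70)
    # cover plane pts
    m=near&(P[...,2]>.033)&(P[...,2]<.048); print('cover',np.median(P[m],0),m.sum(), 'bbox mid',(P[m].max(0)+P[m].min(0))/2)
    for c in HUE:
        m=near&mask(img,c)&(P[...,2]>.055)&(P[...,2]<.11)
        q=P[m]; 
        if len(q)<5: print(c,len(q));continue
        zt=np.percentile(q[:,2],90); tq=q[q[:,2]>zt-.012]
        ctr=(tq.max(0)+tq.min(0))/2; w,V=np.linalg.eigh(np.cov(tq[:,:2].T)); a=np.degrees(np.arctan2(V[1,1],V[0,1]))
        uvm=uv.reshape(480,640,2)[m].mean(0)
        print(c,len(q),'ztop',zt.round(4),'mean',tq.mean(0).round(4),'mid',ctr.round(4),'ang',a.round(1),'px',uvm.round(1))
for l in ['cover','grip_red','grip_blue','grip_yellow','grip_green','specimen_cup_1','oil_dropper','timer','holder_center']:
    print(l,[(x['conf'],x['box']) for x in look_for('top',l)][:2])
print(monitor.get_obs()['time_s'])
E
```

```text
top stub [0.55234218 0.3028495  0.06150805]
cover [0.55324516 0.30504692 0.04090983] 6709 bbox mid [0.55406198 0.30572135 0.04058821]
red 250 ztop 0.0916 mean [0.5364 0.2457 0.0894] mid [0.5363 0.2456 0.0871] ang 103.6 px [312.7 283.2]
yellow 258 ztop 0.0912 mean [0.6125 0.2871 0.0891] mid [0.6131 0.2875 0.0862] ang 51.4 px [285.6 234.3]
green 173 ztop 0.0916 mean [0.4948 0.3228 0.0899] mid [0.4944 0.3232 0.0893] ang 85.5 px [261.4 310.3]
blue 217 ztop 0.0917 mean [0.5709 0.365  0.0895] mid [0.5712 0.3646 0.0873] ang 125.9 px [235.3 260.6]
scene stub [0.53014528 0.254273   0.06688647]
cover [0.55098033 0.29613461 0.0393079 ] 2767 bbox mid [0.55588148 0.34588086 0.04051377]
red 607 ztop 0.0864 mean [0.5358 0.2405 0.0842] mid [0.5366 0.2421 0.0827] ang 102.9 px [267.5 228.7]
yellow 137 ztop 0.089 mean [0.6104 0.2782 0.0864] mid [0.6125 0.2823 0.0839] ang 53.2 px [301.  238.7]
green 147 ztop 0.0889 mean [0.4932 0.3158 0.0856] mid [0.4944 0.318  0.084 ] ang 84.4 px [239.4 247.4]
blue 275 ztop 0.0877 mean [0.5724 0.358  0.0835] mid [0.5726 0.3602 0.0833] ang 128.9 px [264.1 225.5]
cover [(0.82, [225.5, 230.0, 102.1, 94.1])]
grip_red [(0.57, [299.4, 277.7, 26.1, 13.7])]
grip_blue [(0.17, [248.1, 300.2, 27.8, 20.8])]
grip_yellow [(0.73, [274.0, 222.3, 19.7, 22.3])]
grip_green [(0.64, [250.3, 304.0, 26.4, 16.3])]
specimen_cup_1 []
oil_dropper [(0.52, [318.4, 180.4, 16.4, 23.1])]
timer [(0.64, [423.6, 244.6, 49.0, 48.7])]
holder_center [(0.56, [221.3, 223.8, 110.0, 104.2])]
0.6
```

Call:
servo_tool --commands '[-43, -18, -1, 0, 0, 0, -43, -18, -1, 0, 0, 0, -43, -18, -1, 0, 0, 0, -43, -18, -1, 0, 0, 0, -43, -18, -1, 0, 0, 0, -43, -18, -1, 0, 0, 0, -43, -18, -1, 0, 0, 0, -43, -18, -1, 0, 0, 0, -43, -18, -1, 0, 0, 0, 0, 0, 0, 0, 0, 8]' --jaw 40 --newtons 25

```text
time_s: 1.6
tool_pos: [0.5713, 0.2507, 0.2319]
tool_rot: [-179.9, 0.3, 144.3]
force: [0.0, -2.0, 0.7]
grip_width: 0.0402
```

Call:
servo_tool --commands '[0, 0, 0, 0, 0, 8.2, 0, 0, 0, 0, 0, 8.2, 0, 0, 0, 0, 0, 8.2, 0, 0, 0, 0, 0, 8.2, 0, 0, 0, 0, 0, 8.2, 0, 0, 0, 0, 0, 0, 0, 0, 0, 0, 0, 0]'

```text
time_s: 2.3
tool_pos: [0.566, 0.26, 0.2316]
tool_rot: [180.0, -0.0, 104.3]
force: [-0.9, 0.2, -0.5]
grip_width: 0.0399
```

```bash
python3 - <<'E'
from h import *
o=monitor.get_obs(); img,d=read_camera('wrist')
cv2.imwrite('pics/w1.png',img[:,:,::-1]); np.save('pics/w1d.npy',d)
import pickle; pickle.dump(o,open('pics/w1.pkl','wb'))
print(o)
for i in range(4):
    read_camera('wrist'); q=monitor.get_obs(); print(q['tool_pos'],q['tool_rot'],q['force'],q['wrist_torque'],q['effort'][6])
E
```

```text
{'time_s': 2.3, 'qpos': array([-39.62016102,  14.86394395,  15.21031798,  87.13208297,
        -3.93824124,  78.52157482,  -9.82580014]), 'joint_velocities': array([ 0.19355127, -0.05208505, -0.23396204, -0.03546453,  0.02726929,
       -0.04940914, -0.2455642 ]), 'effort': array([-4.11800283e-02, -4.44199920e+01,  2.47035854e+00, -3.12235057e+01,
       -6.47382787e-02,  2.14295962e-02, -7.97811616e-02]), 'tool_pos': array([0.56598976, 0.26003644, 0.2316316 ]), 'tool_rot': array([ 1.79992574e+02, -1.68133277e-03,  1.04286166e+02]), 'force': array([-0.8930383 ,  0.21721761, -0.49738966]), 'wrist_torque': array([-0.0739122 , -0.01477588, -0.01515152]), 'grip_width': 0.039948459566797774}
[0.56597466 0.25999677 0.23158296] [ 1.79996819e+02 -3.53012450e-03  1.04225594e+02] [0.09221141 0.39989858 0.158271  ] [-0.09799914 -0.00702844  0.00300609] 0.01842808211222291
[0.56599504 0.2599933  0.23161424] [ 1.79994429e+02 -5.00583953e-03  1.04194316e+02] [-0.10162595 -0.48016809  0.3743755 ] [-0.06268436  0.04849939  0.00048176] 0.02003256871830672
[0.56604034 0.2599306  0.23160876] [ 1.79992630e+02 -4.11918062e-03  1.04166802e+02] [-0.3539001   0.31009968 -0.31913236] [-0.01817809  0.02161348 -0.00025063] 0.017167965997941792
[0.56601829 0.25991793 0.23158598] [ 1.79996182e+02 -5.47705100e-03  1.04144026e+02] [-0.59686172  1.19810743 -0.54759545] [-0.1048833   0.08125375 -0.02008463] 0.013726931938435882
```

View pics/w1.png

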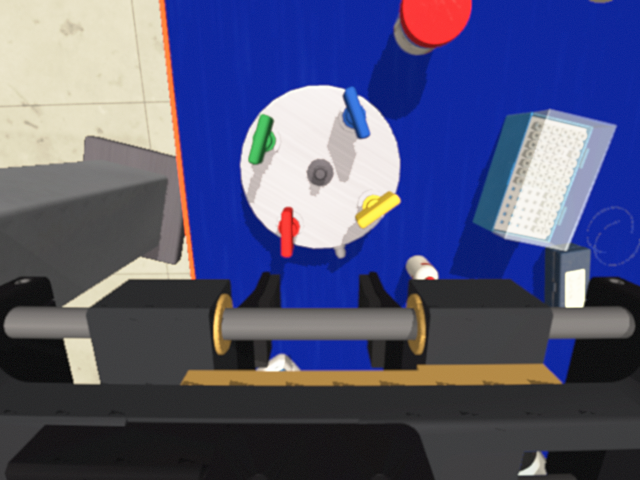

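Wrist view: green (262,139), blue (356,112), yellow (378,209), red (287,232), stub (320,172). All of them are in clear view.

```bash
cat > m.py <<'E'
from h import *
def measure(img,d,ci,T,centre=(.5540,.3055),quiet=False):
    v,u=np.mgrid[:480,:640]; uv=np.c_[u.ravel(),v.ravel()]
    P=pts(ci,uv,d.ravel().astype(float),T).reshape(480,640,3); out={}
    near=np.hypot(P[...,0]-centre[0],P[...,1]-centre[1])<.095
    for c in HUE:
        m=near&mask(img,c)&(P[...,2]>.06)&(P[...,2]<.11)
        m=m.astype(np.uint8); n,lab,st,_=cv2.connectedComponentsWithStats(m)
        if n<2: print(c,'none'); continue
        m=lab==1+np.argmax(st[1:,4]); q=P[m]; zt=np.median(q[q[:,2]>np.percentile(q[:,2],60)][:,2]); top=m&(abs(P[...,2]-zt)<.004)
        t=uv.reshape(480,640,2)[top].astype(np.float32)
        W=onplane(ci,t,zt,T)[:,:2]*1000
        (cx,cy),(w,h),a=cv2.minAreaRect(W.astype(np.float32)); 
        if w<h: a+=90
        out[c]=(cx/1000,cy/1000,a%180); print(c,'ctr',round(cx,1),round(cy,1),'size',round(w,1),round(h,1),'ang',round(a%180,1),'ztop',zt.round(4),'mean',W.mean(0).round(1))
    return out,P
E
python3 - <<'E'
from m import *; import pickle
o=pickle.load(open('pics/w1.pkl','rb')); ci=camera_info('wrist')
w,P=measure(cv2.imread('pics/w1.png')[:,:,::-1].copy(),np.load('pics/w1d.npy'),ci,cam2world(ci,o))
print('stub',P[172,320])
ci=camera_info('top'); t,_=measure(cv2.imread('pics/top0.png')[:,:,::-1].copy(),np.load('pics/top0d.npy'),ci,cam2world(ci))
for k in (w,t): 
  c=np.mean([k[x][:2] for x in k],0); print('centre',c.round(4)); 
  for x in k: e=np.array(k[x][:2])-c; print(x,(np.hypot(*e)*1000).round(1),np.degrees(np.arctan2(e[1],e[0])).round(1))
E
```

```text
red ctr 537.6 245.6 size 9.3 43.0 ang 103.0 ztop 0.0889 mean [537.6 246.2]
yellow ctr 613.7 286.9 size 42.8 10.0 ang 52.7 ztop 0.0886 mean [613.8 287. ]
green ctr 496.4 321.6 size 41.2 9.8 ang 86.3 ztop 0.0887 mean [496.7 322.1]
blue ctr 571.6 363.0 size 10.1 42.4 ang 126.5 ztop 0.0889 mean [571.5 363.4]
stub [0.55474859 0.30570327 0.06176334]
red ctr 536.7 245.7 size 9.8 41.9 ang 103.1 ztop 0.0908 mean [536.6 245.7]
yellow ctr 613.2 287.7 size 43.2 9.8 ang 51.5 ztop 0.0907 mean [613.  287.3]
green ctr 494.8 322.8 size 39.3 8.2 ang 86.0 ztop 0.0912 mean [494.7 322.3]
blue ctr 571.2 364.2 size 9.5 42.3 ang 124.5 ztop 0.0912 mean [571. 365.]
centre [0.5548 0.3043]
red 61.1 -106.4
yellow 61.4 -16.4
green 60.9 163.5
blue 61.1 74.0
centre [0.554  0.3051]
red 61.9 -106.2
yellow 61.7 -16.4
green 61.8 163.3
blue 61.6 73.7
```

Call:
servo_tool --commands '[-8, -31.6, 0, 0, 0, 1.2, 0, 0, 45, 0, 0, 0, 0, 0, 45, 0, 0, 0, 0, 0, 30, 0, 0, 0, 0, 0, 0, 0, 0, 0]'

```text
time_s: 3.05
tool_pos: [0.5339, 0.2429, 0.1069]
tool_rot: [-179.5, 0.2, 102.9]
force: [-0.6, 0.7, 0.4]
grip_width: 0.0397
```

```bash
python3 - <<'E'
from h import *
o=monitor.get_obs(); print(o['tool_pos'],o['tool_rot'],o['effort'][6],o['wrist_torque'],o['force'])
img,d=read_camera('wrist')
cv2.imwrite('pics/w2.png',img[:,:,::-1])
E
```

```text
[0.53389616 0.24287527 0.10688121] [-1.79496291e+02  1.50228833e-01  1.02925056e+02] 0.040300647960975766 [-0.06642153  0.03359716  0.02268697] [-0.63230235  0.66968291  0.4468636 ]
```

View pics/w2.png

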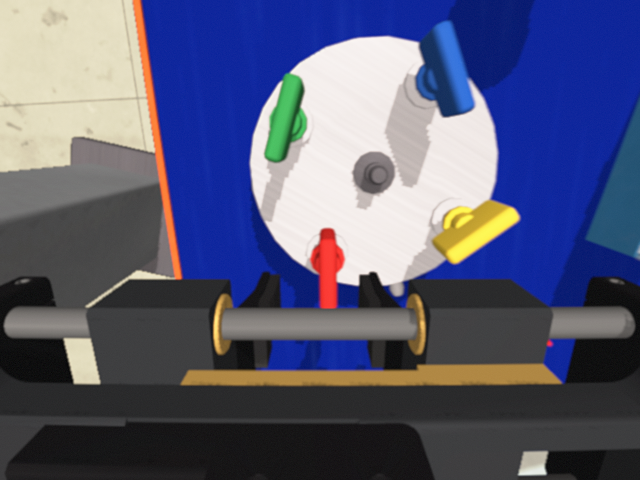

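The red bar is between the open fingers: bar at column 328, finger middle at about 320. I correct that small offset while going down.

Call:
servo_tool --commands '[0, 1, 20, 0, 0, 0, 0, 0, 0, 0, 0, 0, 0, 0, 0, 0, 0, 0]'

```text
time_s: 3.4
tool_pos: [0.5393, 0.2452, 0.0935]
tool_rot: [179.9, -0.0, 102.9]
force: [0.2, -0.1, 0.7]
grip_width: 0.04
```

```bash
cat > st.py <<'E'
from h import *
import sys
C={'red':(.5370,.2452),'blue':(.5720,.3642),'yellow':(.6140,.2872),'green':(.4950,.3222)}
def st(c,z=.064,n=1):
    E=[];Q=[]
    for i in range(n):
        if i: read_camera('wrist')
        o=monitor.get_obs(); E.append(o['effort'][6]); Q.append(np.r_[o['force'],o['wrist_torque']])
    T=pose(o); t=np.array([*C[c],z]); e=T[:3,:3].T@(t-T[:3,3])
    print(round(o['time_s'],2),'tool err mm',(e*1000).round(1),'rot',o['tool_rot'].round(2),'pos',(o['tool_pos']*1000).round(1),'w',round(o['grip_width']*1000,1))
    print(' e7',np.round(E,4),'F',np.mean(Q,0)[:3].round(2),'M',np.mean(Q,0)[3:].round(3),'+-',(np.std(Q,0)[5]).round(3),'q7',o['qpos'][6].round(2))
a=sys.argv; st(a[1],float(a[2]),int(a[3]))
E
python3 st.py red .064 2
```

```text
3.45 tool err mm [ 0.5 -2.6 29.7] rot [ 1.7984e+02 -5.0000e-02  1.0289e+02] pos [539.5 245.3  93.7] w 40.0
 e7 [0.0053 0.0018] F [ 0.14 -0.38 -0.09] M [-0.05   0.034 -0.018] +- 0.005 q7 -10.34
```

Call:
servo_tool --commands '[0.5, -2.5, 15, 0, 0, 0, 0, 0, 14.5, 0, 0, 0, 0, 0, 0, 0, 0, 0, 0, 0, 0, 0, 0, 0]'

```text
time_s: 3.85
tool_pos: [0.5351, 0.2444, 0.0612]
tool_rot: [-179.9, 0.0, 102.9]
force: [-0.8, -0.1, -0.7]
grip_width: 0.0399
```

```bash
python3 st.py red .064 1
```

```text
3.85 tool err mm [ 0.4  2.  -2.8] rot [-1.7990e+02  3.0000e-02  1.0289e+02] pos [535.1 244.4  61.2] w 39.9
 e7 [0.0044] F [-0.76 -0.12 -0.68] M [-0.041  0.023  0.011] +- 0.0 q7 -10.06
```

Call:
servo_tool --commands '[0, 0, 0, 0, 0, 0, 0, 0, 0, 0, 0, 0, 0, 0, 0, 0, 0, 0, 0, 0, 0, 0, 0, 0]' --jaw 4 --newtons 50

```text
time_s: 4.25
tool_pos: [0.536, 0.2448, 0.0624]
tool_rot: [180.0, -0.0, 102.9]
force: [0.1, -0.3, -0.7]
grip_width: 0.0159
```

```bash
python3 st.py red .064 4
```

```text
4.4 tool err mm [ 0.3 -0.7 -1.4] rot [ 1.7974e+02 -2.0000e-02  1.0287e+02] pos [537.7 245.1  62.6] w 9.3
 e7 [-0.0002 -0.0313 -0.0191 -0.0261] F [ 4.2   0.99 -2.44] M [ 0.138 -0.858  0.015] +- 0.025 q7 -10.05
```

Call:
servo_tool --commands '[0, 0, 0, 0, 0, 2, 0, 0, 0, 0, 0, 2, 0, 0, 0.1, 0, 0, 2, 0, 0, 0.1, 0, 0, 2, 0, 0, 0, 0, 0, 0]'

```text
time_s: 4.9
tool_pos: [0.5378, 0.2451, 0.0625]
tool_rot: [179.7, -0.0, 94.9]
force: [5.3, 0.5, -1.1]
grip_width: 0.0098
```

```bash
python3 st.py red .064 3
```

```text
5.0 tool err mm [ 0.2 -0.8 -1.4] rot [ 1.7974e+02 -4.0000e-02  9.4960e+01] pos [537.8 245.1  62.6] w 9.7
 e7 [-0.4997 -0.3306 -0.2809] F [ 5.21  0.94 -2.14] M [ 0.182 -1.148  0.252] +- 0.006 q7 -17.62
```

Call:
servo_tool --commands '[0, 0, 0.1, 0, 0, 2, 0, 0, 0.1, 0, 0, 2, 0, 0, 0, 0, 0, 0]'

```text
time_s: 5.3
tool_pos: [0.5378, 0.2451, 0.0623]
tool_rot: [179.7, -0.1, 90.9]
force: [5.8, 1.7, -2.9]
grip_width: 0.0095
```

```bash
python3 st.py red .064 3
```

```text
5.4 tool err mm [ 0.1 -0.8 -1.7] rot [ 1.7974e+02 -6.0000e-02  9.0960e+01] pos [537.8 245.1  62.3] w 9.8
 e7 [-0.4784 -0.333  -0.2914] F [ 5.4   1.61 -2.56] M [ 0.205 -1.229  0.279] +- 0.017 q7 -21.43
```

Call:
servo_tool --commands '[0, 0, 0.2, 0, 0, 2, 0, 0, 0.2, 0, 0, 2, 0, 0, 0, 0, 0, 0]'

```text
time_s: 5.7
tool_pos: [0.5378, 0.2451, 0.062]
tool_rot: [179.7, -0.1, 86.9]
force: [5.5, 0.3, -2.3]
grip_width: 0.0099
```

```bash
python3 st.py red .064 5
```

```text
5.9 tool err mm [ 0.  -0.8 -2. ] rot [ 1.7974e+02 -8.0000e-02  8.6960e+01] pos [537.9 245.1  62. ] w 9.7
 e7 [-0.4747 -0.3296 -0.288  -0.2794 -0.2779] F [ 5.55  0.77 -1.97] M [ 0.171 -1.182  0.289] +- 0.015 q7 -25.23
```

Call:
servo_tool --commands '[0, 0, 0.2, 0, 0, 2, 0, 0, 0.2, 0, 0, 2, 0, 0, 0, 0, 0, 0]'

```text
time_s: 6.2
tool_pos: [0.5379, 0.2451, 0.0618]
tool_rot: [179.7, -0.1, 82.9]
force: [5.8, 1.9, -0.5]
grip_width: 0.0093
```

```bash
python3 st.py red .064 5
```

```text
6.4 tool err mm [-0.  -0.9 -2.2] rot [ 1.7975e+02 -1.0000e-01  8.2960e+01] pos [537.9 245.1  61.8] w 9.2
 e7 [-0.4887 -0.3434 -0.3019 -0.2932 -0.2918] F [ 5.4   0.99 -0.96] M [ 0.152 -1.087  0.283] +- 0.037 q7 -29.03
```

Call:
servo_tool --commands '[0, 0, 0.2, 0, 0, 2, 0, 0, 0.2, 0, 0, 2, 0, 0, 0, 0, 0, 0]'

```text
time_s: 6.7
tool_pos: [0.5379, 0.2451, 0.0616]
tool_rot: [179.8, -0.1, 78.9]
force: [5.8, 0.8, 0.9]
grip_width: 0.0095
```

```bash
python3 st.py red .064 5
```

```text
6.9 tool err mm [-0.1 -0.9 -2.4] rot [ 1.7975e+02 -1.2000e-01  7.8980e+01] pos [537.9 245.1  61.6] w 9.4
 e7 [-0.5278 -0.3681 -0.3219 -0.3124 -0.3107] F [5.67 0.67 0.38] M [ 0.107 -1.137  0.313] +- 0.041 q7 -32.81
```

Call:
servo_tool --commands '[0, 0, 0.1, 0, 0, 1, 0, 0, 0, 0, 0, 0, 0, 0, 0, 0, 0, 0]'

```text
time_s: 7.2
tool_pos: [0.5379, 0.2451, 0.0616]
tool_rot: [179.8, -0.1, 78.0]
force: [5.1, 1.4, 1.3]
grip_width: 0.0098
```

```bash
python3 st.py red .064 3
```

```text
7.3 tool err mm [-0.1 -0.9 -2.4] rot [ 1.7976e+02 -1.3000e-01  7.7990e+01] pos [537.9 245.1  61.6] w 9.5
 e7 [-0.3242 -0.3201 -0.3194] F [5.32 0.84 0.9 ] M [ 0.061 -1.124  0.323] +- 0.007 q7 -33.76
```

Call:
servo_tool --commands '[0, 0, 0, 0, 0, 0, 0, 0, 0, 0, 0, 0, 0, 0, 0, 0, 0, 0, 0, 0, 0, 0, 0, 0, 0, 0, -15, 0, 0, 0, 0, 0, -40, 0, 0, 0]' --jaw 40

```text
time_s: 7.9
tool_pos: [0.5327, 0.2432, 0.1128]
tool_rot: [-179.6, 0.3, 77.9]
force: [1.3, 1.0, -0.5]
grip_width: 0.0388
```

```bash
python3 st.py blue .064 1
```

```text
7.9 tool err mm [126.8  13.4  48. ] rot [-179.64    0.34   77.89] pos [532.7 243.2 112.8] w 38.8
 e7 [0.1733] F [ 1.31  0.96 -0.5 ] M [-0.102  0.028 -0.041] +- 0.0 q7 -34.88
```

Call:
servo_tool --commands '[41.6, 3.9, 0, 0, 0, 0, 41.6, 3.9, 0, 0, 0, 0, 41.6, 3.9, 0, 0, 0, 0, 0, 0, 0, 0, 0, -8, 0, 0, 0, 0, 0, -8, 0, 0, 0, 0, 0, -8, 0, 0, 0, 0, 0, -8, 0, 0, 0, 0, 0, -8, 0, 0, 0, 0, 0, -8, 0, 0, 0, 0, 0, 0]'

```text
time_s: 8.9
tool_pos: [0.5735, 0.3641, 0.1164]
tool_rot: [180.0, -0.0, 125.9]
force: [-0.3, 0.3, -0.1]
grip_width: 0.04
```

Call:
servo_tool --commands '[0, 0, 0, 0, 0, 0, 0, 0, 0, 0, 0, 0]'

```text
time_s: 9.1
tool_pos: [0.5734, 0.3642, 0.1158]
tool_rot: [180.0, 0.0, 125.7]
force: [0.0, 0.1, 1.3]
grip_width: 0.04
```

```bash
sed -i "s/'red':(.5370,.2452),'blue':(.5720,.3642),'yellow':(.6140,.2872),'green':(.4950,.3222)/'red':(.5376,.2452),'blue':(.5725,.3642),'yellow':(.6145,.2872),'green':(.4955,.3222)/" st.py; python3 st.py blue .0645 1; python3 - <<'E'
from m import *
o=monitor.get_obs(); img,d=read_camera('wrist'); cv2.imwrite('pics/w3.png',img[:,:,::-1]); ci=camera_info('wrist'); T=cam2world(ci,o)
measure(img,d,ci,T)
ci=camera_info('top'); img,d=read_camera('top'); cv2.imwrite('pics/t3.png',img[:,:,::-1]); measure(img,d,ci,cam2world(ci))
E
```

```text
9.1 tool err mm [ 0.6 -0.8 51.3] rot [1.7998e+02 1.0000e-02 1.2575e+02] pos [573.4 364.2 115.8] w 40.0
 e7 [-0.0177] F [0.02 0.09 1.28] M [-0.109 -0.005  0.059] +- 0.0 q7 3.7
red none
yellow ctr 613.8 297.3 size 28.4 6.6 ang 35.7 ztop 0.0698 mean [615.7 297.5]
green ctr 496.2 323.6 size 44.4 10.0 ang 86.7 ztop 0.0888 mean [496.3 324.9]
blue ctr 571.5 365.1 size 9.4 42.6 ang 125.7 ztop 0.0889 mean [570.9 366. ]
red ctr 536.6 245.7 size 9.1 41.0 ang 90.0 ztop 0.0899 mean [536.5 246. ]
yellow ctr 612.8 287.4 size 42.0 9.9 ang 52.8 ztop 0.0907 mean [612.8 287.1]
green none
blue none
```

View pics/w3.png

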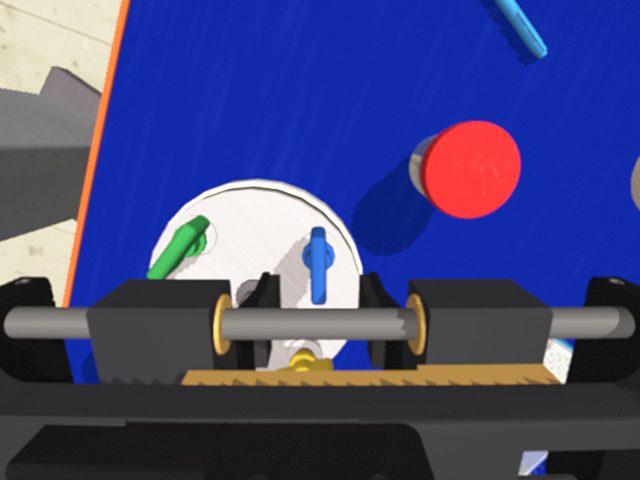

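Blue lies at column 318, between the fingers and aligned. Red now reads 90°.

Call:
servo_tool --commands '[0.5, -1, 25, 0, 0, 0, 0, 0, 25.5, 0, 0, 0, 0, 0, 0, 0, 0, 0, 0, 0, 0, 0, 0, 0]'

```text
time_s: 9.6
tool_pos: [0.5721, 0.364, 0.0649]
tool_rot: [-179.9, 0.0, 125.9]
force: [0.8, -0.9, -0.7]
grip_width: 0.0403
```

Call:
servo_tool --commands '[0, 0, 0, 0, 0, 0, 0, 0, 0, 0, 0, 0, 0, 0, 0, 0, 0, 0, 0, 0, 0, 0, 0, 0]' --jaw 4

```text
time_s: 10.0
tool_pos: [0.5726, 0.3642, 0.0656]
tool_rot: [179.9, 0.0, 125.9]
force: [-0.9, -0.2, 0.1]
grip_width: 0.016
```

Call:
servo_tool --commands '[0, 0, 0, 0, 0, 2, 0, 0, 0, 0, 0, 2, 0, 0, 0.1, 0, 0, 2, 0, 0, 0.1, 0, 0, 2, 0, 0, 0, 0, 0, 0]'

```text
time_s: 10.5
tool_pos: [0.5728, 0.3643, 0.0654]
tool_rot: [179.9, 0.0, 117.9]
force: [-0.4, 0.6, 2.2]
grip_width: 0.0095
```

```bash
python3 st.py blue .064 5
```

```text
10.7 tool err mm [ 0.  -0.3  1.3] rot [179.92  -0.   117.93] pos [572.8 364.3  65.3] w 9.6
 e7 [-0.4774 -0.3236 -0.263  -0.2457 -0.2422] F [0.53 0.15 2.48] M [-0.052 -0.082  0.253] +- 0.036 q7 -3.38
```

Call:
servo_tool --commands '[0, 0, 0.1, 0, 0, 2, 0, 0, 0.1, 0, 0, 2, 0, 0, 0, 0, 0, 0]'

```text
time_s: 11.0
tool_pos: [0.5728, 0.3643, 0.0651]
tool_rot: [179.9, -0.0, 113.9]
force: [0.1, 0.3, 3.0]
grip_width: 0.01
```

```bash
python3 st.py blue .064 5
```

```text
11.2 tool err mm [-0.  -0.3  1. ] rot [ 1.7992e+02 -1.0000e-02  1.1393e+02] pos [572.8 364.3  65. ] w 9.4
 e7 [-0.4838 -0.3314 -0.2713 -0.2541 -0.2507] F [0.88 0.45 3.29] M [ 0.016 -0.222  0.267] +- 0.026 q7 -7.11
```

Call:
servo_tool --commands '[0, 0, 0.1, 0, 0, 2, 0, 0, 0.1, 0, 0, 2, 0, 0, 0, 0, 0, 0]'

```text
time_s: 11.5
tool_pos: [0.5728, 0.3643, 0.0647]
tool_rot: [179.9, -0.0, 109.9]
force: [1.7, 0.9, 3.1]
grip_width: 0.0095
```

```bash
python3 st.py blue .064 5
```

```text
11.7 tool err mm [ 0.  -0.3  0.7] rot [ 1.7992e+02 -2.0000e-02  1.0992e+02] pos [572.8 364.3  64.7] w 9.7
 e7 [-0.4807 -0.3285 -0.2684 -0.2513 -0.2479] F [1.8  1.05 4.05] M [ 0.103 -0.439  0.265] +- 0.016 q7 -10.83
```

Call:
servo_tool --commands '[0, 0, 0.1, 0, 0, 2, 0, 0, 0.1, 0, 0, 2, 0, 0, 0.1, 0, 0, 2, 0, 0, 0, 0, 0, 0]'

```text
time_s: 12.1
tool_pos: [0.5729, 0.3643, 0.0644]
tool_rot: [179.9, -0.0, 103.9]
force: [3.1, 1.0, 3.6]
grip_width: 0.0096
```

```bash
python3 st.py blue .064 5
```

```text
12.3 tool err mm [-0.  -0.4  0.4] rot [ 1.7992e+02 -3.0000e-02  1.0392e+02] pos [572.9 364.3  64.4] w 9.9
 e7 [-0.4965 -0.3436 -0.2834 -0.2663 -0.263 ] F [2.5  1.59 4.1 ] M [ 0.235 -0.663  0.297] +- 0.04 q7 -16.41
```

Call:
servo_tool --commands '[0, 0, 0.1, 0, 0, 2, 0, 0, 0.1, 0, 0, 2, 0, 0, 0, 0, 0, 0]'

```text
time_s: 12.6
tool_pos: [0.5729, 0.3643, 0.0642]
tool_rot: [179.9, -0.0, 99.9]
force: [2.7, 2.4, 4.7]
grip_width: 0.0098
```

```bash
python3 st.py blue .064 5
```

```text
12.8 tool err mm [-0.1 -0.4  0.2] rot [ 1.7992e+02 -3.0000e-02  9.9950e+01] pos [572.9 364.4  64.2] w 9.8
 e7 [-0.5177 -0.3652 -0.2947 -0.2827 -0.2883] F [3.43 1.97 4.93] M [ 0.361 -0.872  0.293] +- 0.039 q7 -20.12
```

Call:
servo_tool --commands '[0, 0, 0, 0, 0, 1.5, 0, 0, 0, 0, 0, 0, 0, 0, 0, 0, 0, 0]'

```text
time_s: 13.1
tool_pos: [0.5729, 0.3643, 0.0642]
tool_rot: [179.9, -0.0, 98.4]
force: [3.9, 0.8, 4.7]
grip_width: 0.0097
```

```bash
python3 st.py blue .064 4
```

```text
13.25 tool err mm [-0.1 -0.4  0.2] rot [ 1.7991e+02 -3.0000e-02  9.8410e+01] pos [572.9 364.3  64.2] w 9.9
 e7 [-0.3098 -0.3031 -0.3018 -0.3017] F [4.22 1.86 4.4 ] M [ 0.418 -0.974  0.281] +- 0.029 q7 -21.54
```

Call:
servo_tool --commands '[0, 0, 0, 0, 0, 0, 0, 0, 0, 0, 0, 0, 0, 0, 0, 0, 0, 0, 0, 0, 0, 0, 0, 0, 0, 0, -15, 0, 0, 0, 0, 0, -40, 0, 0, 0, 0, 0, 0, 0, 0, 0]' --jaw 40

```text
time_s: 13.95
tool_pos: [0.5754, 0.3657, 0.1257]
tool_rot: [179.5, -0.3, 98.4]
force: [0.6, 1.3, 1.9]
grip_width: 0.0394
```

```bash
python3 st.py yellow .064 1
```

```text
13.95 tool err mm [-83.6  26.8  61.5] rot [179.51  -0.26  98.36] pos [575.4 365.7 125.7] w 39.4
 e7 [-0.0204] F [0.61 1.27 1.92] M [-0.034 -0.008  0.021] +- 0.0 q7 -22.06
```

Call:
servo_tool --commands '[-41.1, 15.2, 0, 0, 0, 0, -41.1, 15.2, 0, 0, 0, 0, 0, 0, 0, 0, 0, 7.6, 0, 0, 0, 0, 0, 7.6, 0, 0, 0, 0, 0, 7.6, 0, 0, 0, 0, 0, 7.6, 0, 0, 0, 0, 0, 7.6, 0, 0, 0, 0, 0, 7.6, 0, 0, 0, 0, 0, 0, 0, 0, 0, 0, 0, 0]'

```text
time_s: 14.95
tool_pos: [0.6143, 0.2873, 0.1193]
tool_rot: [180.0, -0.0, 53.0]
force: [-0.4, -0.2, -0.2]
grip_width: 0.0399
```

```bash
python3 st.py yellow .0645 1; python3 - <<'E'
from m import *
o=monitor.get_obs(); img,d=read_camera('wrist'); cv2.imwrite('pics/w4.png',img[:,:,::-1]); ci=camera_info('wrist'); T=cam2world(ci,o)
measure(img,d,ci,T)
E
python3 st.py yellow .0645 1
```

```text
14.95 tool err mm [ 0.1  0.2 54.8] rot [ 1.800e+02 -1.000e-02  5.297e+01] pos [614.3 287.3 119.3] w 39.9
 e7 [-0.0716] F [-0.42 -0.15 -0.19] M [-0.116  0.135  0.04 ] +- 0.0 q7 -56.83
red ctr 542.6 247.2 size 11.3 5.1 ang 89.4 ztop 0.076 mean [542.7 246.7]
yellow ctr 615.6 287.8 size 43.3 9.7 ang 50.7 ztop 0.0888 mean [615.9 288.3]
green none
blue ctr 574.5 363.6 size 10.3 43.3 ang 108.9 ztop 0.0874 mean [574.2 363.9]
15.0 tool err mm [ 0.   0.2 54.7] rot [-1.800e+02 -2.000e-02  5.295e+01] pos [614.3 287.3 119.2] w 39.9
 e7 [-0.0012] F [ 0.55 -0.01  0.18] M [-0.023  0.099 -0.032] +- 0.0 q7 -56.86
```

View pics/w4.png

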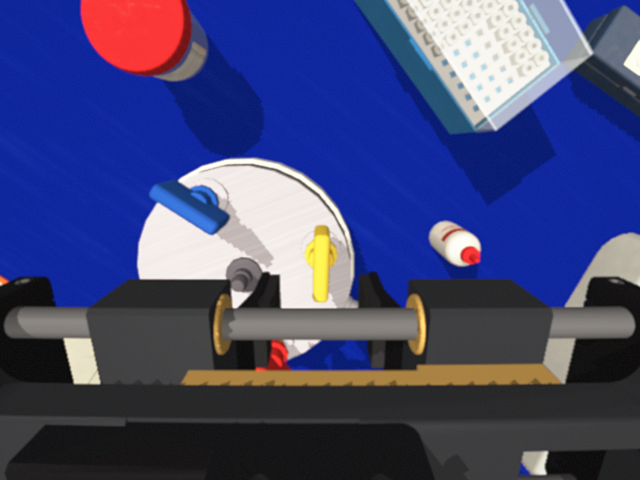

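Yellow is at column 320, between the fingers, with the bar at about 51°.

Call:
servo_tool --commands '[0, 0, 27, 0, 0, 1.2, 0, 0, 27, 0, 0, 0, 0, 0, 0, 0, 0, 0, 0, 0, 0, 0, 0, 0]'

```text
time_s: 15.4
tool_pos: [0.6142, 0.287, 0.0649]
tool_rot: [-180.0, 0.0, 51.6]
force: [0.5, -0.3, 0.5]
grip_width: 0.0398
```

Call:
servo_tool --commands '[0, 0, 0, 0, 0, 0, 0, 0, 0, 0, 0, 0, 0, 0, 0, 0, 0, 0, 0, 0, 0, 0, 0, 0]' --jaw 4

```text
time_s: 15.8
tool_pos: [0.6147, 0.2874, 0.0656]
tool_rot: [180.0, -0.1, 51.6]
force: [0.8, 0.5, 0.4]
grip_width: 0.0159
```

Call:
servo_tool --commands '[0, 0, 0, 0, 0, 2, 0, 0, 0, 0, 0, 2, 0, 0, 0.1, 0, 0, 2, 0, 0, 0.1, 0, 0, 2, 0, 0, 0, 0, 0, 0]'

```text
time_s: 16.3
tool_pos: [0.6152, 0.2868, 0.0654]
tool_rot: [179.9, -0.1, 43.6]
force: [1.5, -0.6, 2.3]
grip_width: 0.0101
```

```bash
python3 st.py yellow .064 5
```

```text
16.5 tool err mm [-0.2 -0.8  1.3] rot [ 1.7993e+02 -7.0000e-02  4.3610e+01] pos [615.2 286.8  65.3] w 9.6
 e7 [-0.4654 -0.3128 -0.2528 -0.2358 -0.2325] F [ 1.36 -0.96  2.75] M [-0.371 -0.157  0.236] +- 0.038 q7 -64.64
```

Call:
servo_tool --commands '[0, 0, 0.1, 0, 0, 2, 0, 0, 0.1, 0, 0, 2, 0, 0, 0, 0, 0, 0]'

```text
time_s: 16.8
tool_pos: [0.6152, 0.2868, 0.065]
tool_rot: [179.9, -0.1, 39.6]
force: [1.3, -2.2, 3.8]
grip_width: 0.0092
```

```bash
python3 st.py yellow .064 5
```

```text
17.0 tool err mm [-0.2 -0.8  1. ] rot [ 1.7994e+02 -7.0000e-02  3.9610e+01] pos [615.2 286.8  65. ] w 9.6
 e7 [-0.4788 -0.3279 -0.2684 -0.2515 -0.2482] F [ 1.95 -1.99  4.36] M [-0.584 -0.351  0.26 ] +- 0.025 q7 -68.33
```

Call:
servo_tool --commands '[0, 0, 0.1, 0, 0, 2, 0, 0, 0.1, 0, 0, 2, 0, 0, 0, 0, 0, 0]'

```text
time_s: 17.3
tool_pos: [0.6151, 0.2868, 0.0647]
tool_rot: [179.9, -0.1, 35.6]
force: [1.6, -2.4, 5.2]
grip_width: 0.0097
```

```bash
python3 st.py yellow .064 5
```

```text
17.5 tool err mm [-0.3 -0.7  0.7] rot [ 1.7995e+02 -7.0000e-02  3.5630e+01] pos [615.1 286.8  64.7] w 9.7
 e7 [-0.4736 -0.3229 -0.2519 -0.2476 -0.2481] F [ 2.79 -2.69  5.04] M [-0.696 -0.574  0.243] +- 0.03 q7 -71.99
```

Call:
servo_tool --commands '[0, 0, 0.1, 0, 0, 2, 0, 0, 0.1, 0, 0, 2, 0, 0, 0.1, 0, 0, 2, 0, 0, 0, 0, 0, 0]'

```text
time_s: 17.9
tool_pos: [0.6152, 0.2868, 0.0644]
tool_rot: [179.9, -0.1, 29.6]
force: [3.3, -3.2, 4.3]
grip_width: 0.0098
```

```bash
python3 st.py yellow .064 5
```

```text
18.1 tool err mm [-0.3 -0.7  0.4] rot [ 1.7995e+02 -8.0000e-02  2.9630e+01] pos [615.2 286.7  64.4] w 9.3
 e7 [-0.4524 -0.3115 -0.2711 -0.2629 -0.2614] F [ 3.04 -2.83  4.69] M [-0.696 -0.595  0.265] +- 0.047 q7 -77.51
```

Call:
servo_tool --commands '[0, 0, 0.1, 0, 0, 2, 0, 0, 0.1, 0, 0, 2, 0, 0, 0, 0, 0, 0]'

```text
time_s: 18.4
tool_pos: [0.6152, 0.2867, 0.0642]
tool_rot: [180.0, -0.1, 25.6]
force: [3.6, -3.1, 3.8]
grip_width: 0.0098
```

```bash
python3 st.py yellow .064 5
```

```text
18.6 tool err mm [-0.4 -0.7  0.2] rot [ 1.7996e+02 -8.0000e-02  2.5630e+01] pos [615.2 286.7  64.2] w 9.6
 e7 [-0.4739 -0.3333 -0.2931 -0.2849 -0.2834] F [ 3.3  -2.64  4.9 ] M [-0.731 -0.542  0.268] +- 0.021 q7 -81.18
```

Call:
servo_tool --commands '[0, 0, 0, 0, 0, 1.8, 0, 0, 0, 0, 0, 0, 0, 0, 0, 0, 0, 0]'

```text
time_s: 18.9
tool_pos: [0.6152, 0.2867, 0.0642]
tool_rot: [180.0, -0.1, 23.8]
force: [2.9, -3.6, 5.6]
grip_width: 0.0099
```

```bash
python3 st.py yellow .064 4
```

```text
19.05 tool err mm [-0.4 -0.7  0.2] rot [ 1.7995e+02 -8.0000e-02  2.3800e+01] pos [615.2 286.7  64.2] w 9.7
 e7 [-0.3041 -0.2971 -0.2958 -0.2956] F [ 2.98 -2.78  5.37] M [-0.749 -0.619  0.307] +- 0.021 q7 -82.87
```

Call:
servo_tool --commands '[0, 0, 0, 0, 0, 0, 0, 0, 0, 0, 0, 0, 0, 0, 0, 0, 0, 0, 0, 0, 0, 0, 0, 0, 0, 0, -15, 0, 0, 0, 0, 0, -40, 0, 0, 0, 0, 0, 0, 0, 0, 0]' --jaw 40

```text
time_s: 19.75
tool_pos: [0.6178, 0.2887, 0.1255]
tool_rot: [-179.9, -0.6, 23.8]
force: [0.0, 0.7, 0.9]
grip_width: 0.0395
```

```bash
python3 st.py green .064 1
```

```text
19.75 tool err mm [-99.  -79.9  60.6] rot [-179.93   -0.57   23.78] pos [617.8 288.7 125.5] w 39.5
 e7 [-0.0617] F [0.05 0.73 0.94] M [-0.041  0.094  0.041] +- 0.0 q7 -83.95
```

Call:
servo_tool --commands '[-31.5, -26.7, 0, 0, 0, 0, -31.5, -26.7, 0, 0, 0, 0, -31.5, -26.7, 0, 0, 0, 0, 0, 0, 0, 0, 0, -7.8, 0, 0, 0, 0, 0, -7.8, 0, 0, 0, 0, 0, -7.8, 0, 0, 0, 0, 0, -7.8, 0, 0, 0, 0, 0, -7.8, 0, 0, 0, 0, 0, -7.8, 0, 0, 0, 0, 0, -7.8]'

```text
time_s: 20.75
tool_pos: [0.4957, 0.3226, 0.1197]
tool_rot: [180.0, -0.1, 78.7]
force: [-0.6, 0.5, -0.7]
grip_width: 0.0399
```

Call:
servo_tool --commands '[0, 0, 0, 0, 0, -7.8, 0, 0, 0, 0, 0, 0, 0, 0, 0, 0, 0, 0]'

```text
time_s: 21.05
tool_pos: [0.4957, 0.3224, 0.1193]
tool_rot: [180.0, -0.0, 86.0]
force: [-0.3, 0.3, 0.1]
grip_width: 0.0401
```

```bash
python3 st.py green .0645 1; python3 - <<'E'
from m import *
o=monitor.get_obs(); img,d=read_camera('wrist'); cv2.imwrite('pics/w5.png',img[:,:,::-1]); ci=camera_info('wrist'); T=cam2world(ci,o)
measure(img,d,ci,T)
E
python3 st.py green .0645 1
```

```text
21.05 tool err mm [-0.3 -0.2 54.8] rot [ 1.7997e+02 -4.0000e-02  8.5990e+01] pos [495.7 322.4 119.3] w 40.1
 e7 [0.074] F [-0.33  0.27  0.12] M [-0.081  0.009 -0.018] +- 0.0 q7 -35.01
red ctr 532.2 246.4 size 0.8 0.7 ang 88.9 ztop 0.0828 mean [532.2 246.4]
yellow ctr 628.2 298.4 size 5.7 12.3 ang 143.6 ztop 0.0866 mean [628.1 298.3]
green ctr 495.8 323.0 size 42.7 9.6 ang 85.9 ztop 0.0889 mean [495.7 324.3]
blue ctr 570.9 364.1 size 10.3 43.0 ang 107.9 ztop 0.0875 mean [570.8 364.8]
21.1 tool err mm [-0.3 -0.2 54.7] rot [ 1.7998e+02 -3.0000e-02  8.6010e+01] pos [495.7 322.4 119.2] w 39.6
 e7 [-0.0001] F [-0.65  0.25 -0.75] M [-0.079  0.066  0.049] +- 0.0 q7 -34.98
```

View pics/w5.png

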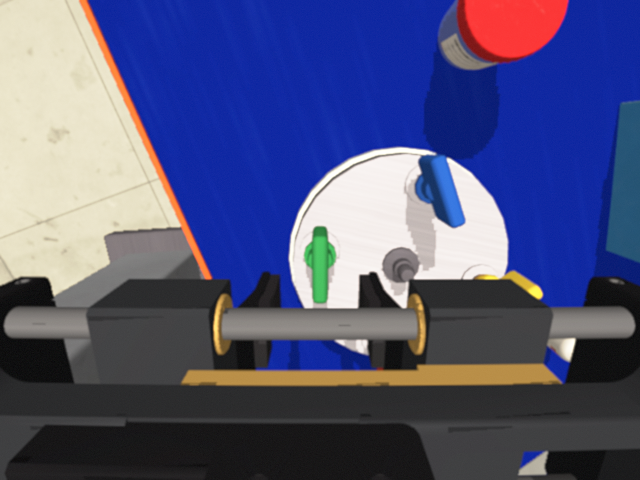

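Green is at column 320, centred and aligned (85.9°).

Call:
servo_tool --commands '[0, 0, 27, 0, 0, 0, 0, 0, 27, 0, 0, 0, 0, 0, 0, 0, 0, 0, 0, 0, 0, 0, 0, 0]'

```text
time_s: 21.5
tool_pos: [0.4955, 0.3222, 0.0649]
tool_rot: [-180.0, 0.0, 86.1]
force: [0.8, 1.1, 0.4]
grip_width: 0.0402
```

Call:
servo_tool --commands '[0, 0, 0, 0, 0, 0, 0, 0, 0, 0, 0, 0, 0, 0, 0, 0, 0, 0, 0, 0, 0, 0, 0, 0]' --jaw 4

```text
time_s: 21.9
tool_pos: [0.4959, 0.3226, 0.0654]
tool_rot: [179.9, -0.1, 86.2]
force: [-0.8, -0.3, 0.1]
grip_width: 0.0156
```

Call:
servo_tool --commands '[0, 0, 0, 0, 0, 2, 0, 0, 0, 0, 0, 2, 0, 0, 0.1, 0, 0, 2, 0, 0, 0.1, 0, 0, 2, 0, 0, 0, 0, 0, 0]'

```text
time_s: 22.4
tool_pos: [0.4963, 0.3224, 0.0651]
tool_rot: [179.9, -0.0, 78.2]
force: [0.9, 0.7, 2.1]
grip_width: 0.0096
```

```bash
python3 st.py green .064 5
```

```text
22.6 tool err mm [-0.4 -0.7  1.1] rot [ 1.7993e+02 -5.0000e-02  7.8220e+01] pos [496.2 322.5  65.1] w 9.4
 e7 [-0.4681 -0.3118 -0.25   -0.2323 -0.2286] F [1.17 0.06 2.64] M [-0.224 -0.145  0.222] +- 0.026 q7 -41.37
```

Call:
servo_tool --commands '[0, 0, 0.1, 0, 0, 2, 0, 0, 0.1, 0, 0, 2, 0, 0, 0, 0, 0, 0]'

```text
time_s: 22.9
tool_pos: [0.4963, 0.3224, 0.0648]
tool_rot: [179.9, -0.1, 74.2]
force: [1.8, 0.4, 4.0]
grip_width: 0.0098
```

```bash
python3 st.py green .064 5
```

```text
23.1 tool err mm [-0.4 -0.7  0.8] rot [ 1.7993e+02 -5.0000e-02  7.4220e+01] pos [496.3 322.4  64.8] w 9.8
 e7 [-0.4867 -0.3315 -0.2703 -0.2528 -0.2494] F [ 1.34 -0.65  4.49] M [-0.267 -0.34   0.261] +- 0.036 q7 -45.16
```

Call:
servo_tool --commands '[0, 0, 0, 0, 0, 2, 0, 0, 0.1, 0, 0, 2, 0, 0, 0, 0, 0, 0]'

```text
time_s: 23.4
tool_pos: [0.4963, 0.3224, 0.0645]
tool_rot: [179.9, -0.1, 70.2]
force: [2.7, -1.0, 4.4]
grip_width: 0.0099
```

```bash
python3 st.py green .064 5
```

```text
23.6 tool err mm [-0.4 -0.6  0.5] rot [ 1.7994e+02 -5.0000e-02  7.0210e+01] pos [496.3 322.4  64.5] w 9.5
 e7 [-0.4846 -0.3296 -0.2685 -0.251  -0.2476] F [ 2.92 -0.55  4.38] M [-0.2   -0.637  0.246] +- 0.031 q7 -48.96
```

Call:
servo_tool --commands '[0, 0, 0, 0, 0, 2, 0, 0, 0.1, 0, 0, 2, 0, 0, 0, 0, 0, 0]'

```text
time_s: 23.9
tool_pos: [0.4963, 0.3224, 0.0643]
tool_rot: [179.9, -0.1, 66.2]
force: [4.7, 0.7, 3.8]
grip_width: 0.0099
```

```bash
python3 st.py green .064 5
```

```text
24.1 tool err mm [-0.5 -0.6  0.3] rot [ 1.7994e+02 -6.0000e-02  6.6210e+01] pos [496.3 322.4  64.3] w 9.6
 e7 [-0.4869 -0.332  -0.2709 -0.2534 -0.2429] F [ 4.89 -0.13  3.64] M [-0.123 -1.05   0.233] +- 0.013 q7 -52.75
```

Call:
servo_tool --commands '[0, 0, 0.1, 0, 0, 2, 0, 0, 0.1, 0, 0, 2, 0, 0, 0.1, 0, 0, 2, 0, 0, 0, 0, 0, 0]'

```text
time_s: 24.5
tool_pos: [0.4963, 0.3224, 0.064]
tool_rot: [179.9, -0.1, 60.2]
force: [7.3, -0.6, 3.3]
grip_width: 0.0098
```

```bash
python3 st.py green .064 5
```

```text
24.7 tool err mm [-0.5 -0.6  0. ] rot [ 1.7994e+02 -6.0000e-02  6.0210e+01] pos [496.3 322.3  64. ] w 9.5
 e7 [-0.4759 -0.3309 -0.2894 -0.2809 -0.2793] F [5.5  0.08 3.26] M [-0.131 -1.153  0.281] +- 0.021 q7 -58.44
```

Call:
servo_tool --commands '[0, 0, 0, 0, 0, 2, 0, 0, 0.1, 0, 0, 2, 0, 0, 0, 0, 0, 0]'

```text
time_s: 25.0
tool_pos: [0.4964, 0.3223, 0.0639]
tool_rot: [179.9, -0.1, 56.2]
force: [5.5, 0.3, 4.0]
grip_width: 0.0096
```

```bash
python3 st.py green .064 5
```

```text
25.2 tool err mm [-0.6 -0.7 -0.1] rot [ 1.7994e+02 -7.0000e-02  5.6210e+01] pos [496.4 322.3  63.9] w 9.9
 e7 [-0.4985 -0.3538 -0.3124 -0.3039 -0.3024] F [ 5.5  -0.19  3.17] M [-0.153 -1.203  0.305] +- 0.024 q7 -62.23
```

Green snug at about 12.5 N. Next is pass 2, starting with red.

Call:
servo_tool --commands '[0, 0, 0, 0, 0, 0, 0, 0, 0, 0, 0, 0, 0, 0, 0, 0, 0, 0, 0, 0, 0, 0, 0, 0, 0, 0, -15, 0, 0, 0, 0, 0, -40, 0, 0, 0, 0, 0, 0, 0, 0, 0]' --jaw 40

```text
time_s: 25.9
tool_pos: [0.4985, 0.3243, 0.1247]
tool_rot: [179.9, -0.5, 56.2]
force: [0.0, -0.3, 0.3]
grip_width: 0.0397
```

```bash
python3 st.py red .064 1
```

```text
25.9 tool err mm [-44.5  76.3  60.5] rot [179.87  -0.51  56.17] pos [498.5 324.3 124.7] w 39.7
 e7 [-0.0738] F [ 0.04 -0.32  0.25] M [-0.037  0.015  0.016] +- 0.0 q7 -63.59
```

Call:
servo_tool --commands '[-20.3, 39, 0, 0, 0, 0, -20.3, 39, 0, 0, 0, 0, 0, 0, 0, 0, 0, -8, 0, 0, 0, 0, 0, -8, 0, 0, 0, 0, 0, -8, 0, 0, 0, 0, 0, -7.8, 0, 0, 0, 0, 0, 0, 0, 0, 0, 0, 0, 0]'

```text
time_s: 26.7
tool_pos: [0.5378, 0.2452, 0.1191]
tool_rot: [180.0, -0.0, 87.8]
force: [0.0, -0.1, -0.7]
grip_width: 0.0402
```

```bash
python3 st.py red .0625 1; python3 - <<'E'
from m import *
o=monitor.get_obs(); img,d=read_camera('wrist'); cv2.imwrite('pics/w6.png',img[:,:,::-1]); ci=camera_info('wrist'); T=cam2world(ci,o)
measure(img,d,ci,T)
E
python3 st.py red .0625 1
```

```text
26.7 tool err mm [-0.  -0.2 56.6] rot [ 1.7999e+02 -2.0000e-02  8.7790e+01] pos [537.8 245.2 119.1] w 40.2
 e7 [0.074] F [ 0.01 -0.13 -0.72] M [-0.102  0.125  0.028] +- 0.0 q7 -23.88
red ctr 537.4 245.8 size 43.5 9.2 ang 88.1 ztop 0.0879 mean [537.6 246.5]
yellow ctr 613.0 287.2 size 43.4 10.6 ang 33.5 ztop 0.0874 mean [613.1 287.2]
green ctr 496.7 321.3 size 42.3 10.0 ang 65.3 ztop 0.0875 mean [496.7 321.8]
blue ctr 572.0 362.7 size 10.3 43.1 ang 108.4 ztop 0.0875 mean [571.7 363.5]
26.75 tool err mm [-0.1 -0.1 56.5] rot [ 1.7999e+02 -2.0000e-02  8.7820e+01] pos [537.7 245.2 119. ] w 40.0
 e7 [-0.0001] F [ 0.71 -0.91 -0.29] M [-0.111  0.058  0.017] +- 0.0 q7 -23.85
```

View pics/w6.png

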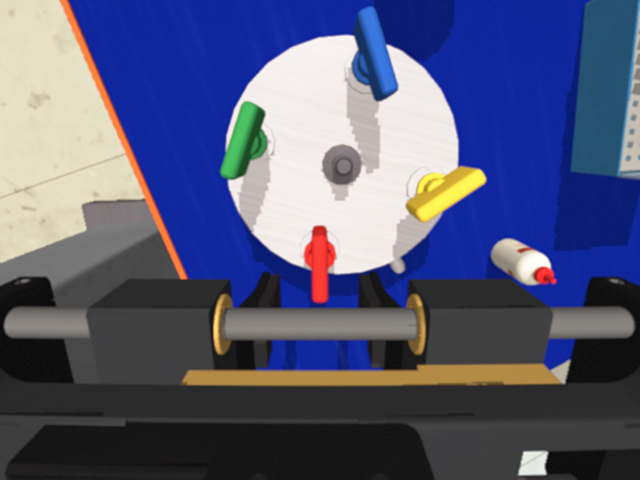

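Red is centred at column 320 (88.1°). The other bars read: yellow 33.5°, green 65.3°, blue 108.4°.

Call:
servo_tool --commands '[0, 0, 28, 0, 0, 0, 0, 0, 28, 0, 0, 0, 0, 0, 0, 0, 0, 0, 0, 0, 0, 0, 0, 0]'

```text
time_s: 27.15
tool_pos: [0.5376, 0.2451, 0.0628]
tool_rot: [-180.0, 0.0, 87.9]
force: [1.5, 0.6, 0.2]
grip_width: 0.0401
```

Call:
servo_tool --commands '[0, 0, 0, 0, 0, 0, 0, 0, 0, 0, 0, 0, 0, 0, 0, 0, 0, 0, 0, 0, 0, 0, 0, 0]' --jaw 4

```text
time_s: 27.55
tool_pos: [0.5382, 0.2454, 0.0634]
tool_rot: [179.9, -0.0, 88.0]
force: [-0.1, -0.1, 0.1]
grip_width: 0.0159
```

Call:
servo_tool --commands '[0, 0, 0, 0, 0, 2, 0, 0, 0, 0, 0, 2, 0, 0, 0, 0, 0, 2, 0, 0, 0, 0, 0, 2, 0, 0, 0, 0, 0, 2, 0, 0, 0.1, 0, 0, 2, 0, 0, 0, 0, 0, 0]'

```text
time_s: 28.25
tool_pos: [0.5382, 0.2453, 0.0631]
tool_rot: [179.9, -0.0, 76.0]
force: [-0.0, 0.5, 1.0]
grip_width: 0.0094
```

```bash
python3 st.py red .0625 5
```

```text
28.45 tool err mm [-0.2 -0.6  0.5] rot [ 1.7995e+02 -3.0000e-02  7.6030e+01] pos [538.2 245.3  63. ] w 9.6
 e7 [-0.5508 -0.3954 -0.3343 -0.3168 -0.3134] F [0.11 0.   1.97] M [-0.146 -0.039  0.33 ] +- 0.011 q7 -33.78
```

Call:
servo_tool --commands '[0, 0, 0.1, 0, 0, 2, 0, 0, 0.1, 0, 0, 2, 0, 0, 0.1, 0, 0, 2, 0, 0, 0.1, 0, 0, 2, 0, 0, 0.1, 0, 0, 2, 0, 0, 0, 0, 0, 0]'

```text
time_s: 29.05
tool_pos: [0.5383, 0.2453, 0.0626]
tool_rot: [180.0, -0.0, 66.0]
force: [0.5, -0.7, 3.3]
grip_width: 0.0096
```

```bash
python3 st.py red .0625 5
```

```text
29.25 tool err mm [-0.3 -0.6  0.1] rot [ 1.7996e+02 -5.0000e-02  6.6020e+01] pos [538.3 245.2  62.6] w 9.9
 e7 [-0.6016 -0.4464 -0.3853 -0.368  -0.3646] F [ 0.47 -0.91  4.67] M [-0.246 -0.023  0.373] +- 0.022 q7 -43.22
```

Call:
servo_tool --commands '[0, 0, 0, 0, 0, 2, 0, 0, 0.1, 0, 0, 2, 0, 0, 0, 0, 0, 2, 0, 0, 0.1, 0, 0, 2, 0, 0, 0, 0, 0, 0]'

```text
time_s: 29.75
tool_pos: [0.5384, 0.2452, 0.0623]
tool_rot: [180.0, -0.1, 58.0]
force: [0.9, -0.3, 4.3]
grip_width: 0.0096
```

```bash
python3 st.py red .0625 5
```

```text
29.95 tool err mm [-0.4 -0.6 -0.2] rot [ 1.7995e+02 -5.0000e-02  5.8040e+01] pos [538.3 245.2  62.3] w 9.7
 e7 [-0.6285 -0.4693 -0.4235 -0.4146 -0.413 ] F [ 0.94 -0.84  5.29] M [-0.279 -0.138  0.442] +- 0.023 q7 -50.74
```

Call:
servo_tool --commands '[0, 0, 0, 0, 0, 2, 0, 0, 0, 0, 0, 0, 0, 0, 0, 0, 0, 0]'

```text
time_s: 30.25
tool_pos: [0.5384, 0.2452, 0.0623]
tool_rot: [180.0, -0.1, 56.1]
force: [1.2, -1.2, 5.8]
grip_width: 0.0097
```

```bash
python3 st.py red .0625 4
```

```text
30.4 tool err mm [-0.4 -0.6 -0.2] rot [ 1.7995e+02 -5.0000e-02  5.6070e+01] pos [538.4 245.2  62.3] w 9.4
 e7 [-0.4358 -0.427  -0.4254 -0.4251] F [ 1.13 -0.91  5.85] M [-0.236 -0.226  0.431] +- 0.021 q7 -52.6
```

Call:
servo_tool --commands '[0, 0, 0, 0, 0, 0, 0, 0, 0, 0, 0, 0, 0, 0, 0, 0, 0, 0, 0, 0, 0, 0, 0, 0, 0, 0, -15, 0, 0, 0, 0, 0, -40, 0, 0, 0, 0, 0, 0, 0, 0, 0]' --jaw 40

```text
time_s: 31.1
tool_pos: [0.5413, 0.2465, 0.1229]
tool_rot: [179.8, -0.5, 56.0]
force: [0.8, 0.0, 0.6]
grip_width: 0.0398
```

```bash
python3 st.py blue .0625 1
```

```text
31.1 tool err mm [114.5 -40.2  61.2] rot [179.78  -0.5   55.96] pos [541.3 246.5 122.9] w 39.8
 e7 [-0.0867] F [0.81 0.05 0.61] M [-0.067  0.058 -0.004] +- 0.0 q7 -54.22
```

Call:
servo_tool --commands '[39.4, -12.5, 0, 0, 0, 0, 39.4, -12.5, 0, 0, 0, 0, 39.4, -12.5, 0, 0, 0, 0, 0, 0, 0, 0, 0, -7.5, 0, 0, 0, 0, 0, -7.5, 0, 0, 0, 0, 0, -7.5, 0, 0, 0, 0, 0, -7.5, 0, 0, 0, 0, 0, -7.5, 0, 0, 0, 0, 0, -7.5, 0, 0, 0, 0, 0, -7.4]'

```text
time_s: 32.1
tool_pos: [0.5728, 0.3641, 0.1175]
tool_rot: [180.0, -0.0, 108.7]
force: [0.2, -0.4, 1.0]
grip_width: 0.0396
```

Call:
servo_tool --commands '[0, 0, 0, 0, 0, 0, 0, 0, 0, 0, 0, 0]'

```text
time_s: 32.3
tool_pos: [0.5729, 0.3641, 0.1173]
tool_rot: [180.0, -0.0, 108.2]
force: [0.1, 0.0, -0.2]
grip_width: 0.0401
```

```bash
python3 - <<'E'
from m import *
o=monitor.get_obs(); img,d=read_camera('wrist'); cv2.imwrite('pics/w7.png',img[:,:,::-1]); ci=camera_info('wrist'); T=cam2world(ci,o)
measure(img,d,ci,T)
E
python3 st.py blue .0635 1
```

```text
red none
yellow ctr 615.6 294.7 size 32.4 7.3 ang 25.1 ztop 0.0701 mean [618.1 295.7]
green ctr 501.1 339.9 size 14.4 8.4 ang 18.3 ztop 0.0868 mean [502.4 339.3]
blue ctr 572.1 365.0 size 9.4 42.6 ang 108.5 ztop 0.0877 mean [571.8 365.8]
32.35 tool err mm [ 0.2 -0.4 53.7] rot [179.98  -0.   108.22] pos [572.9 364.1 117.2] w 40.0
 e7 [-0.0001] F [-0.7  -0.07  0.52] M [-0.078  0.086  0.001] +- 0.0 q7 -11.18
```

View pics/w7.png

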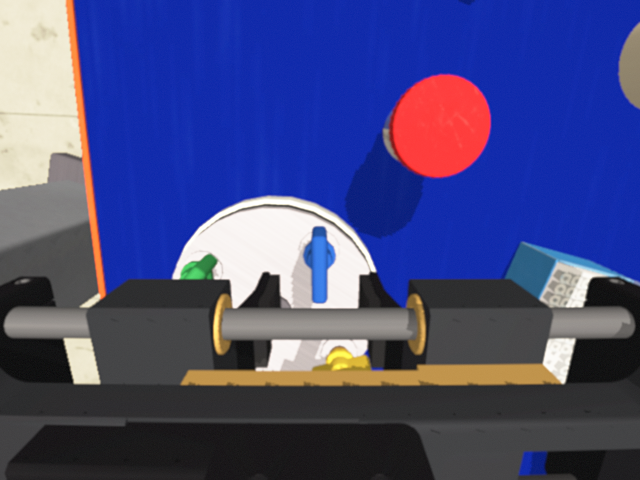

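Blue is centred at column 320 (108.5°).

Call:
servo_tool --commands '[0, 0, 27, 0, 0, 0, 0, 0, 27, 0, 0, 0, 0, 0, 0, 0, 0, 0, 0, 0, 0, 0, 0, 0]'

```text
time_s: 32.75
tool_pos: [0.5726, 0.3641, 0.0629]
tool_rot: [-180.0, 0.0, 108.3]
force: [0.3, -0.3, 0.5]
grip_width: 0.0402
```

Call:
servo_tool --commands '[0, 0, 0, 0, 0, 0, 0, 0, 0, 0, 0, 0, 0, 0, 0, 0, 0, 0, 0, 0, 0, 0, 0, 0]' --jaw 4

```text
time_s: 33.15
tool_pos: [0.5732, 0.3644, 0.0637]
tool_rot: [179.9, -0.0, 108.4]
force: [0.3, 0.0, -0.2]
grip_width: 0.0158
```

Call:
servo_tool --commands '[0, 0, 0, 0, 0, 2, 0, 0, 0, 0, 0, 2, 0, 0, 0, 0, 0, 2, 0, 0, 0, 0, 0, 2, 0, 0, 0, 0, 0, 2, 0, 0, 0.1, 0, 0, 2, 0, 0, 0, 0, 0, 0]'

```text
time_s: 33.85
tool_pos: [0.5731, 0.3643, 0.0633]
tool_rot: [179.9, -0.0, 96.4]
force: [0.3, -0.8, 1.0]
grip_width: 0.0099
```

```bash
python3 st.py blue .0625 5
```

```text
34.05 tool err mm [-0.  -0.6  0.8] rot [ 1.7996e+02 -2.0000e-02  9.6430e+01] pos [573.1 364.3  63.3] w 9.3
 e7 [-0.5423 -0.39   -0.33   -0.313  -0.3096] F [-0.1  -0.02  2.05] M [-0.174  0.06   0.342] +- 0.037 q7 -21.53
```

Call:
servo_tool --commands '[0, 0, 0, 0, 0, 2, 0, 0, 0.1, 0, 0, 2, 0, 0, 0.1, 0, 0, 2, 0, 0, 0.1, 0, 0, 2, 0, 0, 0.1, 0, 0, 2, 0, 0, 0, 0, 0, 0]'

```text
time_s: 34.65
tool_pos: [0.5732, 0.3643, 0.0629]
tool_rot: [179.9, -0.0, 86.4]
force: [0.1, 0.1, 3.4]
grip_width: 0.0098
```

```bash
python3 st.py blue .0625 5
```

```text
34.85 tool err mm [-0.2 -0.7  0.4] rot [ 1.7995e+02 -4.0000e-02  8.6430e+01] pos [573.2 364.3  62.9] w 9.9
 e7 [-0.5947 -0.4424 -0.3825 -0.3656 -0.3623] F [ 0.57 -0.11  3.6 ] M [-0.171 -0.008  0.379] +- 0.021 q7 -30.78
```

Call:
servo_tool --commands '[0, 0, 0.1, 0, 0, 2, 0, 0, 0.1, 0, 0, 2, 0, 0, 0.1, 0, 0, 2, 0, 0, 0.1, 0, 0, 2, 0, 0, 0, 0, 0, 1.5, 0, 0, 0, 0, 0, 0]'

```text
time_s: 35.45
tool_pos: [0.5733, 0.3643, 0.0625]
tool_rot: [179.9, -0.0, 76.9]
force: [-0.1, -1.3, 5.0]
grip_width: 0.0097
```

```bash
python3 st.py blue .0625 5
```

```text
35.65 tool err mm [-0.3 -0.8  0.1] rot [ 1.7994e+02 -5.0000e-02  7.6920e+01] pos [573.3 364.3  62.6] w 9.6
 e7 [-0.5789 -0.4617 -0.428  -0.4212 -0.4199] F [ 0.49 -0.65  5.36] M [-0.229 -0.037  0.418] +- 0.025 q7 -39.57
```

Call:
servo_tool --commands '[0, 0, 0, 0, 0, 0, 0, 0, 0, 0, 0, 0, 0, 0, 0, 0, 0, 0, 0, 0, 0, 0, 0, 0, 0, 0, -15, 0, 0, 0, 0, 0, -40, 0, 0, 0, 0, 0, 0, 0, 0, 0]' --jaw 40

```text
time_s: 36.35
tool_pos: [0.5763, 0.3659, 0.1239]
tool_rot: [179.6, -0.5, 76.9]
force: [0.8, -1.2, -0.2]
grip_width: 0.0399
```

Call:
servo_tool --commands '[-32.7, 29, 0, 0, 0, 0, -32.7, 29, 0, 0, 0, 0, 0, 0, 0, 0, 0, 7.2, 0, 0, 0, 0, 0, 7.2, 0, 0, 0, 0, 0, 7.2, 0, 0, 0, 0, 0, 7.2, 0, 0, 0, 0, 0, 7.2, 0, 0, 0, 0, 0, 7.2, 0, 0, 0, 0, 0, 0, 0, 0, 0, 0, 0, 0]'

```text
time_s: 37.35
tool_pos: [0.6146, 0.2875, 0.1176]
tool_rot: [-180.0, -0.0, 33.9]
force: [0.5, 0.1, -0.3]
grip_width: 0.0401
```

```bash
python3 - <<'E'
from m import *
o=monitor.get_obs(); img,d=read_camera('wrist'); cv2.imwrite('pics/w8.png',img[:,:,::-1]); ci=camera_info('wrist'); T=cam2world(ci,o)
measure(img,d,ci,T)
E
python3 st.py yellow .0635 1
```

```text
red ctr 547.0 261.5 size 9.2 14.3 ang 127.0 ztop 0.0798 mean [546.7 261.6]
yellow ctr 615.9 287.4 size 42.6 9.6 ang 33.8 ztop 0.0876 mean [616.6 287.8]
green none
blue ctr 574.7 363.3 size 11.0 42.9 ang 91.3 ztop 0.0865 mean [574.5 363.7]
37.4 tool err mm [-0.2  0.2 53.9] rot [-1.7999e+02 -3.0000e-02  3.3840e+01] pos [614.5 287.5 117.4] w 40.1
 e7 [-0.0015] F [-0.74  0.21 -0.78] M [-0.092  0.124 -0.027] +- 0.0 q7 -72.69
```

View pics/w8.png

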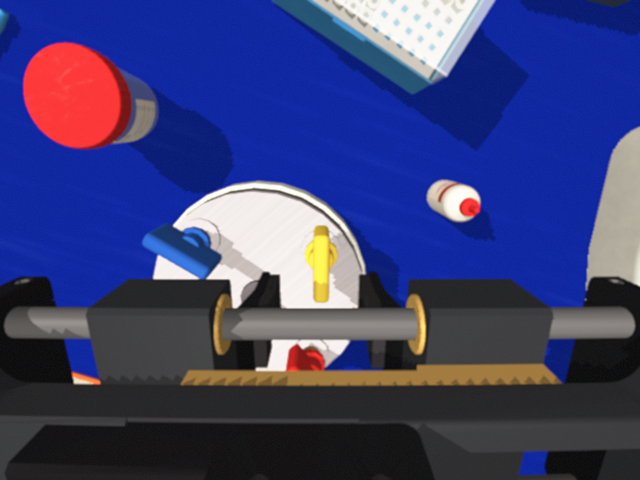

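Yellow is centred at column 320 (33.8°).

Call:
servo_tool --commands '[0, 0, 27, 0, 0, 0, 0, 0, 27, 0, 0, 0, 0, 0, 0, 0, 0, 0, 0, 0, 0, 0, 0, 0]'

```text
time_s: 37.8
tool_pos: [0.6144, 0.2872, 0.0632]
tool_rot: [-180.0, 0.0, 33.7]
force: [-0.4, 0.1, 0.6]
grip_width: 0.04
```

Call:
servo_tool --commands '[0, 0, 0, 0, 0, 0, 0, 0, 0, 0, 0, 0, 0, 0, 0, 0, 0, 0, 0, 0, 0, 0, 0, 0]' --jaw 4

```text
time_s: 38.2
tool_pos: [0.6148, 0.2875, 0.0637]
tool_rot: [-180.0, -0.1, 33.7]
force: [0.5, -0.4, 0.3]
grip_width: 0.0159
```

Call:
servo_tool --commands '[0, 0, 0, 0, 0, 2, 0, 0, 0, 0, 0, 2, 0, 0, 0, 0, 0, 2, 0, 0, 0, 0, 0, 2, 0, 0, 0, 0, 0, 2, 0, 0, 0.1, 0, 0, 2, 0, 0, 0, 0, 0, 0]'

```text
time_s: 38.9
tool_pos: [0.6152, 0.2867, 0.0635]
tool_rot: [179.9, -0.1, 21.7]
force: [1.2, -1.6, 0.8]
grip_width: 0.0094
```

```bash
python3 st.py yellow .0625 5
```

```text
39.1 tool err mm [-0.4 -0.7  0.9] rot [ 1.7995e+02 -6.0000e-02  2.1710e+01] pos [615.2 286.7  63.4] w 10.0
 e7 [-0.5232 -0.3729 -0.3138 -0.2972 -0.2941] F [ 1.52 -1.87  1.94] M [-0.538 -0.092  0.295] +- 0.027 q7 -82.64
```

Call:
servo_tool --commands '[0, 0, 0, 0, 0, 2, 0, 0, 0.1, 0, 0, 2, 0, 0, 0.1, 0, 0, 2, 0, 0, 0.1, 0, 0, 2, 0, 0, 0.1, 0, 0, 2, 0, 0, 0, 0, 0, 0]'

```text
time_s: 39.7
tool_pos: [0.6152, 0.2867, 0.0631]
tool_rot: [180.0, -0.1, 11.7]
force: [1.2, -2.3, 3.5]
grip_width: 0.0098
```

```bash
python3 st.py yellow .0625 5
```

```text
39.9 tool err mm [-0.6 -0.6  0.5] rot [ 1.7997e+02 -7.0000e-02  1.1700e+01] pos [615.2 286.7  63. ] w 9.7
 e7 [-0.5752 -0.4252 -0.3663 -0.3497 -0.3465] F [ 1.37 -3.16  4.04] M [-0.787 -0.168  0.348] +- 0.048 q7 -91.75
```

Call:
servo_tool --commands '[0, 0, 0.1, 0, 0, 2, 0, 0, 0.1, 0, 0, 2, 0, 0, 0.1, 0, 0, 2, 0, 0, 0.1, 0, 0, 2, 0, 0, 0.1, 0, 0, 2, 0, 0, 0, 0, 0, 1, 0, 0, 0, 0, 0, 0]'

```text
time_s: 40.6
tool_pos: [0.6152, 0.2866, 0.0626]
tool_rot: [180.0, -0.1, 0.7]
force: [2.1, -3.7, 5.9]
grip_width: 0.0098
```

```bash
python3 st.py yellow .0625 5
```

```text
40.8 tool err mm [-0.7 -0.6  0.1] rot [ 1.7998e+02 -8.0000e-02  7.0000e-01] pos [615.2 286.6  62.6] w 9.3
 e7 [-0.5136 -0.4398 -0.4192 -0.4149 -0.4142] F [ 1.58 -3.96  5.69] M [-0.923 -0.17   0.418] +- 0.023 q7 -101.75
```

Call:
servo_tool --commands '[0, 0, 0, 0, 0, 2, 0, 0, 0, 0, 0, 0, 0, 0, 0, 0, 0, 0]'

```text
time_s: 41.1
tool_pos: [0.6152, 0.2866, 0.0626]
tool_rot: [180.0, -0.1, -1.3]
force: [0.7, -3.7, 5.5]
grip_width: 0.0099
```

```bash
python3 st.py yellow .0625 3
```

```text
41.2 tool err mm [-0.7 -0.5  0. ] rot [ 1.7998e+02 -7.0000e-02 -1.2900e+00] pos [615.1 286.6  62.5] w 10.1
 e7 [-0.4331 -0.425  -0.4235] F [ 1.13 -3.65  5.28] M [-0.912 -0.209  0.419] +- 0.027 q7 -103.55
```

Call:
servo_tool --commands '[0, 0, 0, 0, 0, 0, 0, 0, 0, 0, 0, 0, 0, 0, 0, 0, 0, 0, 0, 0, 0, 0, 0, 0, 0, 0, -15, 0, 0, 0, 0, 0, -40, 0, 0, 0, 0, 0, 0, 0, 0, 0]' --jaw 40

```text
time_s: 41.9
tool_pos: [0.6179, 0.2887, 0.1236]
tool_rot: [-179.7, -0.5, -1.3]
force: [0.5, 0.0, 0.7]
grip_width: 0.0399
```

Call:
servo_tool --commands '[-39.8, -10.8, 0, 0, 0, 0, -39.8, -10.8, 0, 0, 0, 0, -39.8, -10.8, 0, 0, 0, 0, 0, 0, 0, 0, 0, -8.3, 0, 0, 0, 0, 0, -8.3, 0, 0, 0, 0, 0, -8.3, 0, 0, 0, 0, 0, -8.3, 0, 0, 0, 0, 0, -8.3, 0, 0, 0, 0, 0, -8.3, 0, 0, 0, 0, 0, -8.3]'

```text
time_s: 42.9
tool_pos: [0.496, 0.3228, 0.118]
tool_rot: [-180.0, -0.1, 57.1]
force: [-1.1, 0.4, 0.4]
grip_width: 0.0395
```

Call:
servo_tool --commands '[0, 0, 0, 0, 0, -8.3, 0, 0, 0, 0, 0, 0, 0, 0, 0, 0, 0, 0]'

```text
time_s: 43.2
tool_pos: [0.496, 0.3226, 0.1176]
tool_rot: [180.0, -0.1, 64.9]
force: [-0.1, -0.4, -0.2]
grip_width: 0.0399
```

```bash
python3 - <<'E'
from m import *
o=monitor.get_obs(); img,d=read_camera('wrist'); cv2.imwrite('pics/w9.png',img[:,:,::-1]); ci=camera_info('wrist'); T=cam2world(ci,o)
measure(img,d,ci,T)
E
python3 st.py green .0635 1
```

```text
red none
yellow ctr 612.8 288.3 size 43.8 11.4 ang 13.0 ztop 0.0863 mean [613.3 288.1]
green ctr 496.3 323.1 size 42.7 9.6 ang 64.8 ztop 0.0875 mean [496.7 324. ]
blue ctr 571.4 364.1 size 9.9 42.3 ang 90.5 ztop 0.0868 mean [571.5 364.7]
43.25 tool err mm [-0.5 -0.3 54. ] rot [ 1.7999e+02 -4.0000e-02  6.4910e+01] pos [496.  322.5 117.5] w 40.2
 e7 [-0.0003] F [ 0.16 -0.37 -0.23] M [-0.097  0.058  0.018] +- 0.0 q7 -53.34
```

View pics/w9.png

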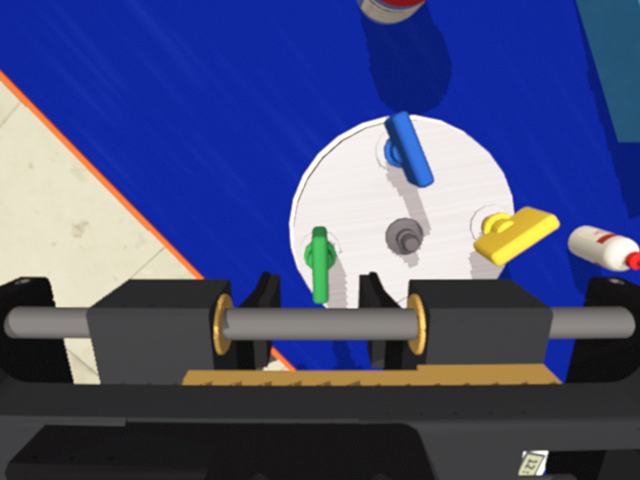

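Green is centred at column 320 (64.8°).

Call:
servo_tool --commands '[0, 0, 27, 0, 0, 0, 0, 0, 27, 0, 0, 0, 0, 0, 0, 0, 0, 0, 0, 0, 0, 0, 0, 0]'

```text
time_s: 43.65
tool_pos: [0.4958, 0.3223, 0.0632]
tool_rot: [180.0, 0.0, 65.0]
force: [0.5, 0.5, 0.5]
grip_width: 0.0403
```

Call:
servo_tool --commands '[0, 0, 0, 0, 0, 0, 0, 0, 0, 0, 0, 0, 0, 0, 0, 0, 0, 0, 0, 0, 0, 0, 0, 0]' --jaw 4

```text
time_s: 44.05
tool_pos: [0.4962, 0.3227, 0.0637]
tool_rot: [180.0, -0.1, 65.1]
force: [-0.3, -0.4, -0.2]
grip_width: 0.0159
```

Call:
servo_tool --commands '[0, 0, 0, 0, 0, 2, 0, 0, 0, 0, 0, 2, 0, 0, 0, 0, 0, 2, 0, 0, 0, 0, 0, 2, 0, 0, 0, 0, 0, 2, 0, 0, 0.1, 0, 0, 2, 0, 0, 0, 0, 0, 0]'

```text
time_s: 44.75
tool_pos: [0.4966, 0.3223, 0.0634]
tool_rot: [179.9, -0.1, 53.1]
force: [2.2, 1.1, 0.6]
grip_width: 0.0098
```

```bash
python3 st.py green .0625 5
```

```text
44.95 tool err mm [-0.7 -0.7  0.8] rot [ 1.7995e+02 -5.0000e-02  5.3120e+01] pos [496.5 322.3  63.3] w 9.6
 e7 [-0.5406 -0.3869 -0.3263 -0.3091 -0.3058] F [ 1.56 -0.83  1.3 ] M [-0.282 -0.236  0.296] +- 0.024 q7 -62.83
```

Call:
servo_tool --commands '[0, 0, 0, 0, 0, 2, 0, 0, 0.1, 0, 0, 2, 0, 0, 0.1, 0, 0, 2, 0, 0, 0.1, 0, 0, 2, 0, 0, 0.1, 0, 0, 2, 0, 0, 0, 0, 0, 0]'

```text
time_s: 45.55
tool_pos: [0.4966, 0.3222, 0.063]
tool_rot: [179.9, -0.1, 43.1]
force: [1.9, -1.5, 2.7]
grip_width: 0.0095
```

```bash
python3 st.py green .0625 5
```

```text
45.75 tool err mm [-0.8 -0.7  0.4] rot [ 1.7996e+02 -7.0000e-02  4.3110e+01] pos [496.6 322.2  62.9] w 9.6
 e7 [-0.593  -0.4395 -0.3791 -0.362  -0.3588] F [ 2.75 -1.51  3.4 ] M [-0.467 -0.434  0.347] +- 0.017 q7 -72.18
```

Call:
servo_tool --commands '[0, 0, 0.1, 0, 0, 2, 0, 0, 0.1, 0, 0, 2, 0, 0, 0.1, 0, 0, 2, 0, 0, 0.1, 0, 0, 2, 0, 0, 0.1, 0, 0, 2, 0, 0, 0, 0, 0, 1, 0, 0, 0, 0, 0, 0]'

```text
time_s: 46.45
tool_pos: [0.4966, 0.3221, 0.0625]
tool_rot: [180.0, -0.1, 32.1]
force: [2.7, -2.1, 5.2]
grip_width: 0.0099
```

```bash
python3 st.py green .0625 5
```

```text
46.65 tool err mm [-1.  -0.6  0. ] rot [ 1.7996e+02 -8.0000e-02  3.2110e+01] pos [496.7 322.2  62.5] w 9.7
 e7 [-0.5295 -0.4523 -0.4306 -0.4262 -0.4254] F [ 2.83 -2.37  5.01] M [-0.657 -0.541  0.414] +- 0.026 q7 -82.42
```

Green is at about 45 N. I have time in hand, so I let go and recheck red, which may have relaxed while the others were tightened.

Call:
servo_tool --commands '[0, 0, 0, 0, 0, 0, 0, 0, 0, 0, 0, 0, 0, 0, 0, 0, 0, 0, 0, 0, 0, 0, 0, 0, 0, 0, -15, 0, 0, 0, 0, 0, -40, 0, 0, 0, 0, 0, 0, 0, 0, 0]' --jaw 40

```text
time_s: 47.35
tool_pos: [0.4989, 0.3244, 0.1228]
tool_rot: [-179.9, -0.5, 32.1]
force: [0.5, 0.4, 0.8]
grip_width: 0.04
```

Call:
servo_tool --commands '[-2.7, 43.8, 0, 0, 0, 0, -2.7, 43.8, 0, 0, 0, 0, 0, 0, 0, 0, 0, -7.3, 0, 0, 0, 0, 0, -7.3, 0, 0, 0, 0, 0, -7.3, 0, 0, 0, 0, 0, -7.3, 0, 0, 0, 0, 0, -7.3, 0, 0, 0, 0, 0, 0, 0, 0, 0, 0, 0, 0]'

```text
time_s: 48.25
tool_pos: [0.5378, 0.2454, 0.1174]
tool_rot: [180.0, -0.0, 68.4]
force: [-0.8, -0.3, 0.9]
grip_width: 0.0399
```

```bash
python3 - <<'E'
from m import *
o=monitor.get_obs(); img,d=read_camera('wrist'); cv2.imwrite('pics/w10.png',img[:,:,::-1]); ci=camera_info('wrist'); T=cam2world(ci,o)
measure(img,d,ci,T)
E
python3 st.py red .0625 1
```

```text
red ctr 538.2 245.8 size 42.9 9.8 ang 70.3 ztop 0.0871 mean [538.3 246.6]
yellow ctr 613.5 287.2 size 43.4 10.1 ang 12.5 ztop 0.0866 mean [613.5 287.1]
green ctr 497.1 321.5 size 43.0 10.2 ang 46.2 ztop 0.0865 mean [497.1 321.7]
blue ctr 572.6 362.6 size 10.0 43.4 ang 91.3 ztop 0.0869 mean [572.6 363.3]
48.3 tool err mm [-0.3 -0.1 54.8] rot [ 1.800e+02 -2.000e-02  6.843e+01] pos [537.8 245.4 117.3] w 39.7
 e7 [-0.0006] F [-0.33 -0.43 -0.01] M [-0.073  0.078  0.062] +- 0.0 q7 -40.58
```

View pics/w10.png

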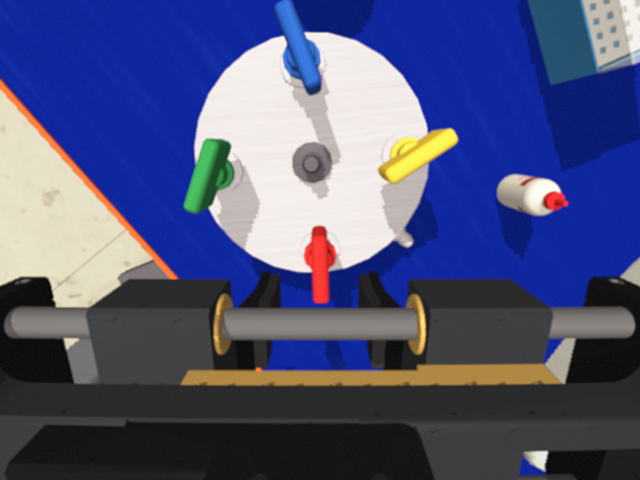

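Red is centred at column 320 (70°), so I grip it again and feel the resistance.

Call:
servo_tool --commands '[0, 0, 27.5, 0, 0, 0, 0, 0, 27.5, 0, 0, 0, 0, 0, 0, 0, 0, 0, 0, 0, 0, 0, 0, 0]'

```text
time_s: 48.7
tool_pos: [0.5377, 0.2452, 0.0622]
tool_rot: [-180.0, 0.0, 68.5]
force: [0.1, 0.7, -0.6]
grip_width: 0.0403
```

Call:
servo_tool --commands '[0, 0, 0, 0, 0, 0, 0, 0, 0, 0, 0, 0, 0, 0, 0, 0, 0, 0, 0, 0, 0, 0, 0, 0]' --jaw 4

```text
time_s: 49.1
tool_pos: [0.5382, 0.2456, 0.0627]
tool_rot: [180.0, -0.1, 68.6]
force: [0.2, 0.4, 0.3]
grip_width: 0.0158
```

Call:
servo_tool --commands '[0, 0, 0, 0, 0, 2, 0, 0, 0, 0, 0, 2, 0, 0, 0, 0, 0, 2, 0, 0, 0, 0, 0, 2, 0, 0, 0, 0, 0, 2, 0, 0, 0.1, 0, 0, 2, 0, 0, 0, 0, 0, 1, 0, 0, 0, 0, 0, 0]'

```text
time_s: 49.9
tool_pos: [0.5385, 0.2453, 0.0624]
tool_rot: [179.9, -0.1, 55.6]
force: [1.4, -0.4, 1.7]
grip_width: 0.0098
```

```bash
python3 st.py red .0625 5
```

```text
50.1 tool err mm [-0.5 -0.6 -0.1] rot [ 1.7995e+02 -5.0000e-02  5.5610e+01] pos [538.4 245.3  62.4] w 9.5
 e7 [-0.5408 -0.4592 -0.4281 -0.4196 -0.4174] F [ 1.08 -0.92  2.54] M [-0.303 -0.168  0.439] +- 0.012 q7 -50.82
```

Red still clamps at about 40 N, inside the 30 to 60 N band. I let go and retreat.

Call:
servo_tool --commands '[0, 0, 0, 0, 0, 0, 0, 0, 0, 0, 0, 0, 0, 0, 0, 0, 0, 0, 0, 0, 0, 0, 0, 0, 0, 0, -15, 0, 0, 0, 0, 0, -45, 0, 0, 0, 0, 0, -45, 0, 0, 0, 0, 0, -45, 0, 0, 0, 0, 0, 0, 0, 0, 0, 0, 0, 0, 0, 0, 0]' --jaw 40

```text
time_s: 51.1
tool_pos: [0.5385, 0.2456, 0.214]
tool_rot: [180.0, -0.2, 55.6]
force: [-0.3, -0.1, -0.5]
grip_width: 0.0403
```

```bash
python3 - <<'E'
from m import *
o=monitor.get_obs(); img,d=read_camera('wrist'); cv2.imwrite('pics/w11.png',img[:,:,::-1]); ci=camera_info('wrist'); T=cam2world(ci,o)
r,P=measure(img,d,ci,T)
m=np.hypot(P[...,0]-.555,P[...,1]-.3045)<.078; q=P[m]; q=q[(q[:,2]>.030)&(q[:,2]<.046)]
A=np.c_[q[:,:2],np.ones(len(q))]; s=np.linalg.lstsq(A,q[:,2],rcond=None)[0]; print('cover tilt',s,len(q))
img,d=read_camera('top'); cv2.imwrite('pics/t11.png',img[:,:,::-1])
o=monitor.get_obs(); print(o['time_s'],o['tool_pos'],o['force'],o['grip_width'])
E
```

```text
red ctr 538.3 245.2 size 43.5 9.8 ang 69.8 ztop 0.0872 mean [538.4 245.8]
yellow ctr 613.9 286.9 size 42.3 10.2 ang 13.5 ztop 0.0867 mean [614.2 286.9]
green ctr 496.8 321.3 size 43.2 10.2 ang 46.6 ztop 0.0865 mean [496.8 321.1]
blue ctr 572.8 362.6 size 9.9 44.1 ang 90.5 ztop 0.0869 mean [572.8 363.2]
cover tilt [0.00046483 0.00045401 0.03845192] 17992
51.2 [0.53703819 0.24512769 0.21123673] [0.13369135 0.30321237 0.04714221] 0.039580611289519785
```

View pics/t11.png

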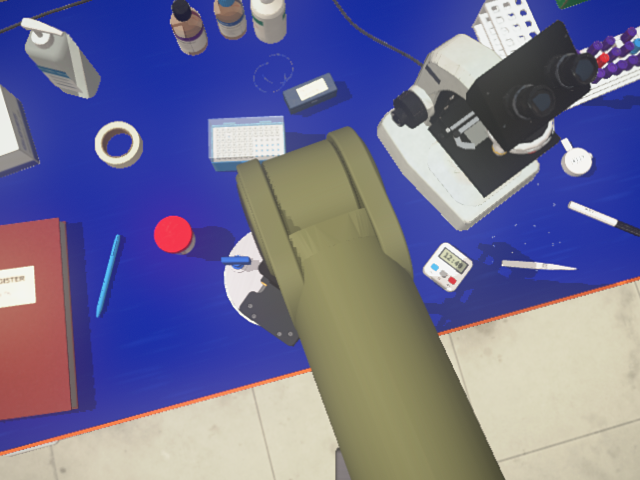

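The gripper is clear of the knobs and the cover is level. The cup (173,234) and the timer (448,267) are where they were; the dropper is hidden behind the arm here, but it stood undisturbed in the earlier wrist views. I hand the job in.

```bash
python3 -c "
from cell import env
print(env.sign_off())"
```

```text
the job is handed in; nothing more can be done
None
```

I tightened the four knobs in the order red, blue, yellow, green, first snug and then tight, let go, and handed the job in at about 51 s; no verdict was given. All clamping forces below are my estimates from the turning resistance, corrected for how hard I pressed down.

| Knob | Pass 1 (snug) | Pass 2 (tight) |
|---|---|---|
| Red | about 13 N | about 45 N |
| Blue | about 13 N | about 44 N |
| Yellow | about 12.5 N | about 45 N |
| Green | about 12.5 N | about 45 N |

- **Last checks:** The gripper was open and clear of the holder, with no force on it. The cover measured level within about 0.001 rad.
- **Red recheck:** At the end I gripped red again and felt about 40 N. It had dropped about 5 N while the others were tightened, but is still well inside 30 to 60 N.
- **Not rechecked:** I did not feel blue, yellow or green again after their final tightening. I expect a similar or smaller drop there.
- **Bystanders:** The cup and timer were unmoved in the last top picture. The arm hid the dropper in that picture. In the wrist pictures it stood undisturbed, the last time just before the red recheck.
- **Disagreement:** The wrist camera's heights came out about 2 mm lower than the top camera's. The sideways positions agreed within 2 mm.

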